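Put the hung battery packs on charge

ROBOT

A 6-joint arm with a two-finger parallel gripper is mounted at the origin on the work surface. World frame = base frame: x ahead of the robot, y to its left, z up, the work surface at z = 0. Lengths are in m, angles in rad, forces in N, time in s.
With the tool pointing down it reaches from about 0.275 to 0.85 m from the base axis. Payload 19 kg.
Tool frame: the origin (TCP) lies between the finger pads; the fingertips stand 14 mm ahead of it and the grasp point (between the pads) lies 5 mm behind it; z points along the fingers, y is the line along which they close (so a half turn about z gives the same grasp; the last joint's range is limited). The gripper opens to 85 mm and grips with 20 to 120 N. Pads are 22 mm wide; open, the fingers measure 114 mm over their backs; the gripper's body (76 mm by 85 mm) begins 54 mm behind the grasp point. The pads swing forward as they close: fully open they stand 13 mm farther back than shut.
Start: joints at [-1.414, 0.15, 1.437, -0, 1.554, -0.134], TCP at [0.165, -0.551, 0.245] pointing down, gripper open.
Joint ranges: [-2.8, 2.8], [-0.68, 2.1], [0.12, 2.68], [-1.39, 4.53], [0.16, 2.79], [-2.81, 2.81]. Speed limits (rad/s): [1.89, 1.89, 2.22, 3.01, 3.01, 3.01].

INTERFACE

Orientations are given as a unit quaternion [w, x, y, z].
In Python, from bench import monitor, grab_frame, hand_in gives the robot as it stands.
- The arm moves only by the shell command python3 -m inch 'ROWS' [OPENING] [FORCE]. ROWS is JSON, a list of rows, each a list of 2 entries, a list of its own where there are three numbers: the shift along the tool's x, y, z in mm, then the turn, a rotation vector about the tool's x, y, z in rad. In form: [[[tx, ty, tz], [rx, ry, rz]], ...]. A call has 1 to 5 rows; each row shifts and turns the commanded pose from where the row before left it, along the tool's axes as they then stand; what a row does not reach is not made up. A row lasts 1/12 s, in which the tool goes at most 41.7 mm and 7.16 degrees, less where a joint would pass 70% of its speed; a pose out of reach is approached as far as the arm can. A call is refused whole if a number of a shift passes 41.7 or a number of a turn 0.125, either way. A call with a gripper value outside its range is refused whole. OPENING is the opening, from 0 (shut) to 1 (fully open), set as the call begins (- or left out, the last holds). The fingers move at their own pace and stop on an object; FORCE is the grip in N (left out, the last holds). Time passes only in rows, so rows that do not move let the fingers close. It gives the time, the measured TCP pose, the force, the opening and the grip force at its end, in the units of the state.
- monitor.get_state(): the state, without advancing time (a new reading comes with each control period).
- grab_frame(name): name is "scene" or "top"; returns a dict with "image" (400x640x3 uint8, red, green, blue), "fov_y" (degrees; the focal length in pixels is half the picture's height over the tangent of half this angle, whatever the lens; pixels are square), "cx", "cy" (the principal point, pixels), "extrinsics" (4x4, takes a point from world to camera coordinates). Camera axes: x right, y down, z forward; pixel columns grow to the right and rows downward; lengths in m; the calibration is good to about 2 mm. A picture is of the moment at which its call begins. There is no depth.
- hand_in(): hands the job in; it is judged then, once.
The state is a dict: "time": time; "qpos": joint angles; "joint_vel": joint speeds; "effort": joint torques, N m; "eef_pos": TCP position; "orientation": TCP orientation; "contact_force": force on the tool from outside, world axes, zero at the start; "moment": the same for the moment, N m; "grip_width": finger opening in m; "gripper_force": force on a finger pad.
Only numpy, scipy, OpenCV 4.12 (cv2) and the standard library are available. Lean on these libraries where they do the work, as an engineer would, in place of code of your own. Each camera call takes 0.05 s, during which the arm holds its last target. There are 200 camera calls.

TASK

Switch the charger's isolator off, then lift the dust cover off the charging dock and lay it flat and square in the middle of the rubber mat. Take every battery pack off its display peg and stand each one upright, fully home, in a dock pocket of its own; only when all are in, and let go of, switch the isolator fully on again. Never handle a pack while the isolator is on, and leave the can, the mug and the screwdriver where they are.

Things in the scene. Friction and masses are not known exactly. Their poses are not given: they have to be found in the camera images.
- pack1_center (a point): Battery pack, 126 mm tall, 130 to 250 g; None if absent. Point: its centre, 63 mm above its underside. z up to its eye, y across its width, x through its thickness. Lower block 16 (x) x 60 (y) x 66 (z) mm. Above it the eye, see pack2. At the start it hangs on a peg. All packs are alike.
- pack2_center (a point): Like pack1. The eye of every pack is 12 mm thick (x), 56 mm wide: a window 30 mm wide and 26 mm high (66 to 92 mm above the underside) through which the peg passes, closed on top by a solid bar 34 mm high (92 to 126 mm), the place to grip, one finger in front, one behind. Front and back are alike for the dock. None if absent.
- pack3_center (a point): Like pack1 and pack2; None if absent.
- pack4_center (a point): Like pack1 and pack2; None if absent.
- peg1_tip (a point): Display peg of a fixed rack: 6 mm wire, level, 70 mm long from the rail. Point: on the wire's axis at its outer end, where it turns up; the tip's top is 12 mm above this point. x runs from the tip back to the rail, z up. A hung pack's centre is 25 to 45 mm along x from here and 26 mm below; it must rise 9 to 20 mm (best 14), then be drawn along -x past the tip.
- peg2_tip (a point): Peg 2, like peg1. Pegs are 85 mm apart. The rail, 16 mm square, lies at the pegs' height, and nothing of the rack rises more than 12 mm above the pegs' axes.
- peg3_tip (a point): Peg 3, like peg1: see there.
- peg4_tip (a point): Peg 4, like peg1: see there.
- dock_hole0 (a point): Pocket mouth of the charging dock, a fixed grey block 110 x 250 x 55 mm high, three pockets in a row, 76 mm apart. Point: centre of the mouth, level with the dock's top. z up, x across, y along the pocket, which is 21 (x) by 65 (y) mm and 42 mm deep: a pack fully home has its centre 21 mm above this point, its width along y, either way round.
- dock_hole1 (a point): Mouth of pocket 1, like dock_hole0.
- dock_hole2 (a point): Mouth of pocket 2, like dock_hole0.
- cover_center (a point): Dust cover: loose aluminium plate 70 (x) x 240 (y) x 6 mm, about 300 g, with a black grip bar 14 (x) x 70 (y) mm on its middle, standing 30 mm above the plate (36 mm overall). Point: centre, half-way up, 18 mm above the underside. At the start it lies on top of the dock over the pockets. z up.
- mat: Black rubber mat, fixed flat on the bench, 125 (x) x 295 (y) x 4 mm high. Origin: centre of its underside, on the bench. Axes: y along its length, z up.
- handle (a joint): Isolator handle's angle (rad): 0 = off, leaning fully towards the isolator's -x side (0.6 rad from upright); 1.2 = on, leaning fully towards its +x side. Stops at both ends; it is stiff (about 2 N at the grip) and stays where it is left. On at the start.
- handle_grip (a point): Centre of the isolator handle's cross bar, a black bar 16 mm thick and 50 mm long along the handle's axis of turning, 75 mm from that axis. It moves with the handle, joined to the axis by a flat stem 12 x 24 mm.
- isolator_pivot (a point): Fixed point on the handle's axis of turning, 36 mm above the bench, in the isolator (fixed grey housing 90 (x) x 65 (y) mm, 30 mm high, its cheeks 45 mm high). The axis runs along this frame's y; the handle swings in its x-z plane: off towards -x, on towards +x. z up.
- can: Bystander: spray can, 54 mm across, 160 mm tall, standing; origin at its foot. Leave it alone.
- mug: Bystander: mug, 80 mm across, 90 mm tall, standing; origin at its foot. Leave it alone.
- driver: Bystander: screwdriver lying on the bench. Leave it alone.

How it is judged:
By the outcome, as a careful person would: the job done as asked, in the order asked, and still so for the second after the job is handed in, with the robot touching nothing.
Of pack1, pack2, pack3, pack4 only 2 to 3 are there at a start; the rules pass over those that are not, and their reading is None.
At some moment in a run one of cover may be knocked a few centimetres aside while the robot is not near it.
It also fails if it takes over 210 s, if anything falls off the work surface, if the arm or the gripper's body presses on something with over 40 N, if the wrist force passes 120 N, or if a joint passes its speed limit or range.

## Working session

There is one attempt and no reset: what is moved stays moved. The work goes in short steps, Python scripts to look and compute and a shell command to move; the robot and the scene stay as the last step left them, time stands still between calls to the robot, and variables do not carry over. Pictures are saved under pics/ and viewed, at most 14 in all, crops included, and the job is handed in when it is done.

```bash
ls; mkdir -p pics
python3 - <<'E'
from bench import monitor, grab_frame
import cv2,json,numpy as np
print(monitor.get_state())
for n in("scene","top"):
    f=grab_frame(n); cv2.imwrite(f"pics/{n}0.png",f["image"][:,:,::-1])
    print(n,f["fov_y"],f["cx"],f["cy"],np.round(f["extrinsics"],4).tolist())
E
```

```text
pics
{'time': 0.0, 'qpos': array([-1.41399505e+00,  1.50986574e-01,  1.43799419e+00,  5.43251014e-06,
        1.55380027e+00, -1.33980377e-01]), 'joint_vel': array([ 0.00023803, -0.00038267, -0.00049384, -0.00082885,  0.00102247,
       -0.00040098]), 'effort': array([-1.84298493e-03, -7.13048387e+01, -5.70869422e+01, -2.58195359e-04,
        8.90041643e-03, -1.47304690e-04]), 'eef_pos': array([ 0.16481249, -0.55064758,  0.24469346]), 'orientation': array([-5.94179795e-04,  9.89449191e-01,  1.44879069e-01, -4.06414010e-06]), 'contact_force': array([-0.39609162, -0.00720786,  0.42175654]), 'moment': array([0.0516445 , 0.01087906, 0.01911979]), 'gripper_force': 0.0, 'grip_width': 0.08515274045116276}
scene 54.106222428042315 323.5296930626482 205.22826702147256 [[-0.3709, 0.9287, 0.0052, 0.2115], [0.7014, 0.2838, -0.6538, -0.2684], [-0.6086, -0.2388, -0.7567, 1.8188], [0.0, 0.0, 0.0, 1.0]]
top 49.922300158069746 313.44591509927807 206.6522279274718 [[0.0077, -0.9998, -0.0162, -0.0161], [-0.9931, -0.0058, -0.1171, 0.504], [0.117, 0.017, -0.993, 1.3577], [0.0, 0.0, 0.0, 1.0]]
```

View pics/scene0.png

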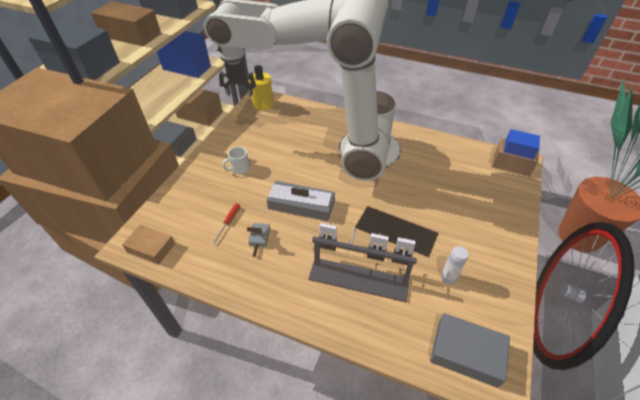

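View pics/top0.png

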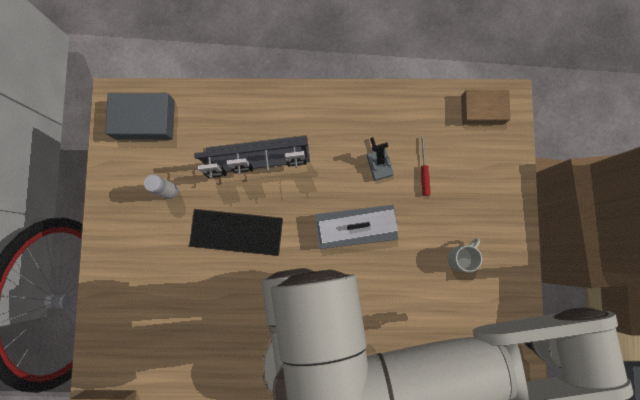

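The scene view shows the isolator at (258,235), the dock at (300,200), the rack with three packs at (328,232), (377,243) and (404,246), and the mat at (397,230). The top view shows the packs at (209,168), (237,163) and (294,156), the mat at (236,232), the dock at (357,227) and the isolator at (380,160). Next I'll enlarge these.

```bash
cat > h.py <<'E'
import numpy as np,cv2
from bench import monitor,grab_frame
from scipy.spatial.transform import Rotation as R
def cam(n):
    f=grab_frame(n); f["f"]=200/np.tan(np.radians(f["fov_y"]/2)); return f
def ray(f,u,v):
    E=np.array(f["extrinsics"]); d=E[:3,:3].T@np.array([(u-f["cx"])/f["f"],(v-f["cy"])/f["f"],1]); return -E[:3,:3].T@E[:3,3],d
def plane(f,u,v,z):
    o,d=ray(f,u,v); return o+d*(z-o[2])/d[2]
def two(f,p,g,q):
    o,d=ray(f,*p);a,b=ray(g,*q); s=np.linalg.lstsq(np.c_[d,-b],a-o,rcond=None)[0]
    return (o+d*s[0]+a+b*s[1])/2
def proj(f,P):
    E=np.array(f["extrinsics"]); c=E[:3,:3]@np.array(P)+E[:3,3]; return c[0]/c[2]*f["f"]+f["cx"],c[1]/c[2]*f["f"]+f["cy"]
def st():
    s=monitor.get_state(); w,x,y,z=s["orientation"]; return s,np.array(s["eef_pos"]),R.from_quat([x,y,z,w])
def to(P,yaw=None):
    """shift in tool mm to world point P, tool y axis to world yaw (mod pi)"""
    s,p,r=st(); print("t",round(s["time"],1),"p",np.round(p*1000,1),"F",np.round(s["contact_force"],1),"w",round(s["grip_width"]*1000,1),"q",np.round(s["qpos"],2))
    m=r.as_matrix(); print(" toolx",np.round(m[:,0],3),"y",np.round(m[:,1],3),"z",np.round(m[:,2],3))
    if P is not None: print(" shift",np.round(m.T@(np.array(P)-p)*1000,1))
    if yaw is not None:
        a=np.arctan2(m[1,1],m[0,1]); d=(yaw-a+np.pi/2)%np.pi-np.pi/2; print(" turn rz(tool)",round(-d,3))
E
python3 - <<'E'
from h import *
def crop(n,x0,y0,x1,y1,k,o):
    f=cam(n); cv2.imwrite(o,cv2.resize(f["image"][y0:y1,x0:x1,::-1],None,fx=k,fy=k,interpolation=cv2.INTER_CUBIC)); return f
t=crop("top",180,125,440,255,3,"pics/t1.png")
s=crop("scene",210,170,470,300,3,"pics/s1.png")
for n,f,m in(("mat",t,lambda i:(i.max(2)<45)),):
    k=m(t["image"]).astype(np.uint8); k[:205]=0;k[262:]=0;k[:,:180]=0;k[:,295:]=0
    c=max(cv2.findContours(k,0,2)[0],key=cv2.contourArea); b=cv2.boxPoints(cv2.minAreaRect(c))
    W=np.array([plane(t,*p,.004) for p in b]); print(n,np.round(b,1).tolist(),np.round(W,4).tolist(),W.mean(0))
E
```

```text
mat [[189.60000610351562, 245.5], [193.5, 209.1999969482422], [281.3999938964844, 218.39999389648438], [277.6000061035156, 254.6999969482422]] [[0.377, 0.3915, 0.004], [0.4965, 0.3838, 0.004], [0.4677, 0.0925, 0.004], [0.3491, 0.103, 0.004]] [0.42254662 0.24274146 0.004     ]
```

View pics/t1.png

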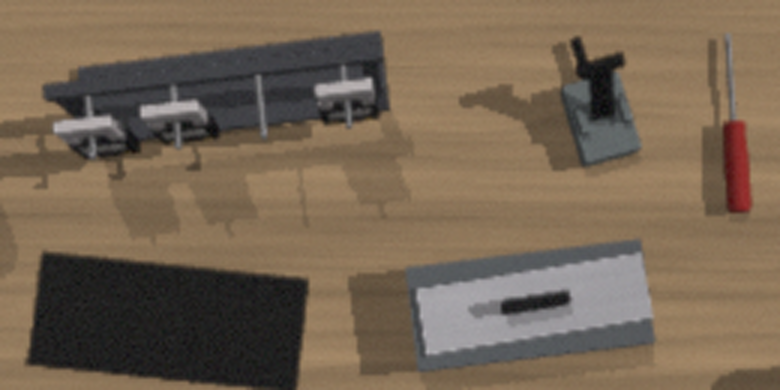

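View pics/s1.png

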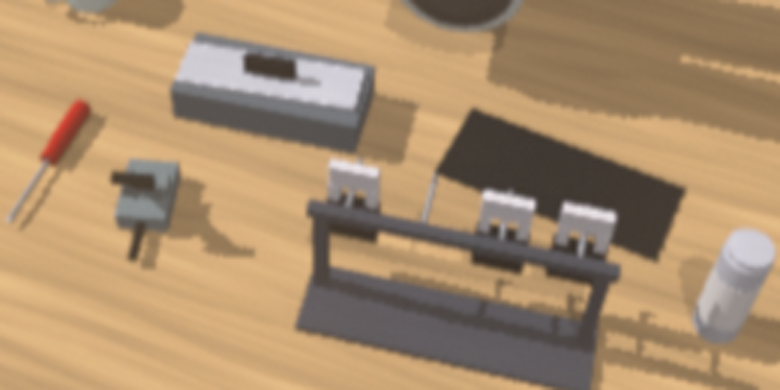

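The crops show the isolator bar at top (600,66) and scene (135,180), and the packs at top crop (88,129), (174,115) and (345,92). The empty peg's tip is at top (264,135) and scene (437,178). The cover sits squarely on the dock.

Run:
```python
from h import *
t=cam("top");s=cam("scene")
T=lambda u,v:(u/3+180-.33,v/3+125-.33)
S=lambda u,v:(u/3+210-.33,v/3+170-.33)
P=lambda n,a,b:print(n,np.round(two(t,T(*a),s,S(*b))*1000,0))
P("bar",(600,66),(135,180));P("barL",(577,73),(157,184));P("barR",(623,58),(112,177));P("blk",(573,40),(135,257))
P("tip4empty",(264,135),(437,178));P("pegroot",(260,76),(428,222))
P("A top",(88,127),(587,206));P("B",(174,110),(508,194));P("C",(345,90),(353,163))
im=t["image"].astype(int)
def comp(m,x0,y0,x1,y1,z,n):
    k=np.zeros(m.shape,np.uint8);k[y0:y1,x0:x1]=m[y0:y1,x0:x1]
    c=max(cv2.findContours(k,0,2)[0],key=cv2.contourArea); b=cv2.boxPoints(cv2.minAreaRect(c))
    W=np.array([plane(t,*p,z) for p in b])*1000; e=W[1]-W[0];g=W[2]-W[1]; l=e if np.hypot(*e[:2])>np.hypot(*g[:2]) else g
    print(n,np.round(W[:,:2]).tolist(),"c",np.round(W.mean(0),1),"len",np.round([np.hypot(*e[:2]),np.hypot(*g[:2])]),"long yaw",round(np.arctan2(l[1],l[0])%np.pi,3))
mn=im.min(2)
comp(mn>150,310,195,400,250,.061,"cover")
comp(im.max(2)<70,335,215,380,240,.091,"grip")
sat=im.max(2)-im.min(2); 
comp((im[:,:,2]>im[:,:,0]-3)&(mn>50),310,195,400,250,.055,"dock")
comp((im[:,:,2]>im[:,:,0])&(im.max(2)>55),362,135,398,185,.030,"isol")
for n,x in(("A",(194,225)),("B",(225,252)),("C",(282,310))): comp(mn>150,x[0],145,x[1],175,.22,"pack"+n)
```

```text
bar [ 685. -217.   98.]
barL [ 678. -193.   94.]
barR [ 693. -242.  102.]
blk [ 736. -200.   17.]
tip4empty [597. 122. 162.]
pegroot [656. 130. 160.]
A top [598. 287. 195.]
B [614. 205. 196.]
C [636.  39. 195.]
cover [[454.0, -30.0], [495.0, -264.0], [427.0, -274.0], [388.0, -41.0]] c [ 441.  -152.4   61. ] len [238.  68.] long yaw 1.74
grip [[440.0, -116.0], [451.0, -183.0], [439.0, -185.0], [428.0, -118.0]] c [ 439.2 -150.5   91. ] len [69. 12.] long yaw 1.73
dock [[477.0, -19.0], [508.0, -265.0], [402.0, -276.0], [371.0, -32.0]] c [ 439.4 -148.    55. ] len [249. 107.] long yaw 1.698
isol [[678.0, -186.0], [696.0, -245.0], [612.0, -269.0], [593.0, -210.0]] c [ 644.7 -227.4   30. ] len [63. 88.] long yaw 0.274
packA [[597.0, 312.0], [603.0, 261.0], [594.0, 259.0], [588.0, 311.0]] c [595.9 285.8 220. ] len [52.  9.] long yaw 1.688
packB [[612.0, 230.0], [619.0, 179.0], [610.0, 178.0], [603.0, 229.0]] c [611.2 204.1 220. ] len [52.  9.] long yaw 1.702
packC [[634.0, 64.0], [640.0, 15.0], [631.0, 14.0], [625.0, 63.0]] c [632.6  38.8 220. ] len [49.  9.] long yaw 1.702
```

```bash
r='x'
python3 -m inch '[[[0,0,0],[0,0,-0.125]],[[0,0,0],[0,0,-0.125]],[[0,0,0],[0,0,-0.125]],[[0,0,0],[0,0,-0.125]],[[0,0,0],[0,0,-0.125]]]' 0.5 40
python3 -m inch '[[[0,0,0],[0,0,-0.125]],[[0,0,0],[0,0,-0.125]],[[0,0,0],[0,0,-0.125]],[[0,0,0],[0,0,-0.125]],[[0,0,0],[0,0,-0.125]]]'
python3 -m inch '[[[0,0,0],[0,0,-0.125]],[[0,0,0],[0,0,-0.125]],[[0,0,0],[0,0,-0.054]],[[0,0,0],[0,0,0]]]'
python3 -c "
from h import *
to([.685,-.2165,.17],.274)"
```

```text
time: 0.72
eef_pos: [0.1648, -0.5508, 0.2452]
orientation: [-0.0, 0.896, 0.445, 0.0]
contact_force: [-0.3, -0.3, 0.7]
grip_width: 0.0427
gripper_force: 0.0
time: 1.13
eef_pos: [0.1648, -0.5508, 0.2452]
orientation: [-0.0, 0.715, 0.699, 0.0]
contact_force: [0.2, 0.1, -0.3]
grip_width: 0.0426
gripper_force: 0.0
time: 1.47
eef_pos: [0.1648, -0.5508, 0.2452]
orientation: [-0.0, 0.603, 0.798, 0.0]
contact_force: [-0.0, 0.6, -0.2]
grip_width: 0.043
gripper_force: 0.0
t 1.5 p [ 164.8 -550.8  245.2] F [-0.   0.6 -0.2] w 43.0 q [-1.41  0.15  1.44 -0.    1.55 -1.69]
 toolx [-0.273  0.962  0.   ] y [0.962 0.273 0.   ] z [-0.  0. -1.]
 shift [179.3 591.8  75.2]
 turn rz(tool) 0.003
```

```bash
python3 -m inch '[[[9,29.6,0],[0,0,0]],[[9,29.6,0],[0,0,0]],[[9,29.6,0],[0,0,0]],[[9,29.6,0],[0,0,0]],[[9,29.6,0],[0,0,0]]]' >/dev/null
python3 -m inch '[[[9,29.6,0],[0,0,0]],[[9,29.6,0],[0,0,0]],[[9,29.6,0],[0,0,0]],[[9,29.6,0],[0,0,0]],[[9,29.6,0],[0,0,0]]]' >/dev/null
python3 -m inch '[[[9,29.6,0],[0,0,0]],[[9,29.6,0],[0,0,0]],[[9,29.6,0],[0,0,0]],[[9,29.6,0],[0,0,0]],[[9,29.6,0],[0,0,0]]]' >/dev/null
python3 -m inch '[[[9,29.6,10],[0,0,0]],[[9,29.6,15],[0,0,0]],[[9,29.6,25],[0,0,0]],[[9,29.6,25],[0,0,0]],[[9,29.6,0],[0,0,0]]]' >/dev/null
python3 -m inch '[[[0,0,0],[0,0,0]],[[0,0,0],[0,0,0]]]'
python3 -c "
from h import *
to([.685,-.2165,.1],.274)
f=cam('scene');g=cam('top')
a=f['image'][170:270,210:310];b=g['image'][110:210,330:430]
cv2.imwrite('pics/c2.png',cv2.resize(np.hstack([a,b])[:,:,::-1],None,fx=4,fy=4))"
```

```text
time: 3.3
eef_pos: [0.6868, -0.2162, 0.1692]
orientation: [-0.001, 0.604, 0.797, -0.0]
contact_force: [-0.8, -0.0, 0.2]
grip_width: 0.0424
gripper_force: 0.0
t 3.3 p [ 686.8 -216.2  169.2] F [-0.8 -0.   0.2] w 42.4 q [-0.41  0.49  1.16  0.    1.5  -0.69]
 toolx [-0.27   0.963  0.001] y [ 0.963  0.27  -0.001] z [-0.001  0.001 -1.   ]
 shift [ 0.1 -1.7 69.2]
 turn rz(tool) -0.0
```

View pics/c2.png

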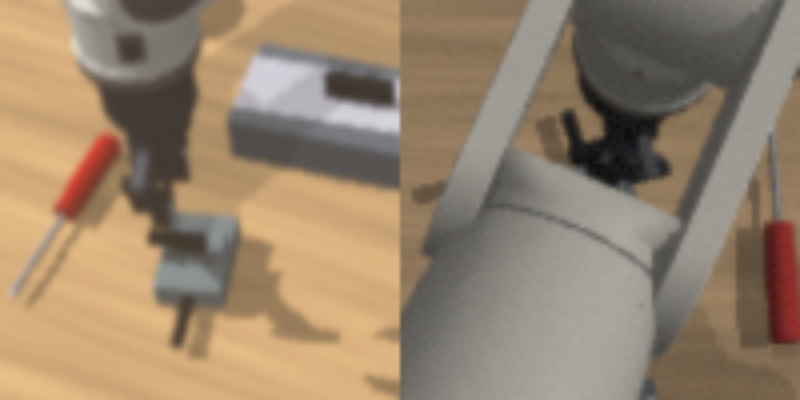

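```bash
python3 -m inch '[[[0,-1,20],[0,0,0]],[[0,-1,20],[0,0,0]],[[0,0,15],[0,0,0]],[[0,0,6],[0,0,0]],[[0,0,0],[0,0,0]]]'
python3 -m inch '[[[0,-15,0],[0,0,0]],[[0,-15,0],[0,0,0]],[[0,-15,0],[0,0,0]],[[0,-15,0],[0,0,0]],[[0,-10,0],[0,0,0]]]'
python3 -m inch '[[[0,-8,0],[0,0,0]],[[0,-5,0],[0,0,0]],[[0,0,0],[0,0,0]],[[0,0,0],[0,0,0]]]'
python3 -c "
from h import *
to([.604,-.239,.108])"
```

```text
time: 3.82
eef_pos: [0.6831, -0.2185, 0.1085]
orientation: [-0.001, 0.605, 0.797, -0.0]
contact_force: [-0.1, 0.6, -0.8]
grip_width: 0.0424
gripper_force: 0.0
time: 4.23
eef_pos: [0.6162, -0.2377, 0.1113]
orientation: [0.001, 0.604, 0.797, 0.0]
contact_force: [3.0, 0.1, 0.3]
grip_width: 0.0426
gripper_force: 1.4
time: 4.57
eef_pos: [0.6043, -0.2405, 0.1096]
orientation: [0.0, 0.604, 0.797, -0.0]
contact_force: [-0.8, 0.8, 0.4]
grip_width: 0.0425
gripper_force: 0.0
t 4.6 p [ 604.3 -240.5  109.6] F [-0.8  0.8  0.4] w 42.5 q [-0.5   0.38  1.43 -0.    1.33 -0.77]
 toolx [-0.27   0.963 -0.   ] y [ 0.963  0.27  -0.   ] z [-0. -0. -1.]
 shift [1.5 0.1 1.6]
```

```bash
python3 -m inch '[[[0,-4,0],[0,0,0]],[[0,-3,0],[0,0,0]],[[0,0,0],[0,0,0]],[[0,0,0],[0,0,0]]]'
python3 -m inch '[[[0,-3,0],[0,0,0]],[[0,0,0],[0,0,0]]]'
python3 -m inch '[[[0,-2,0],[0,0,0]],[[0,0,0],[0,0,0]]]'
python3 -m inch '[[[0,-2,0],[0,0,0]],[[0,0,0],[0,0,0]]]'
```

```text
time: 4.9
eef_pos: [0.5974, -0.2422, 0.1092]
orientation: [-0.0, 0.604, 0.797, -0.0]
contact_force: [0.6, 0.3, -0.0]
grip_width: 0.0427
gripper_force: 0.0
time: 5.07
eef_pos: [0.5944, -0.2431, 0.1092]
orientation: [-0.0, 0.604, 0.797, 0.0]
contact_force: [1.9, 1.1, 0.3]
grip_width: 0.0427
gripper_force: 0.5
time: 5.23
eef_pos: [0.5925, -0.2436, 0.1093]
orientation: [-0.0, 0.604, 0.797, 0.0]
contact_force: [1.8, 1.4, -0.5]
grip_width: 0.0425
gripper_force: 0.7
time: 5.4
eef_pos: [0.5911, -0.244, 0.1093]
orientation: [0.0, 0.604, 0.797, 0.001]
contact_force: [7.3, 1.4, -3.7]
grip_width: 0.0429
gripper_force: 3.8
```

```bash
python3 -m inch '[[[0,-2,0],[0,0,0]],[[0,0,0],[0,0,0]]]'
python3 -m inch '[[[0,6,0],[0,0,0]],[[0,8,0],[0,0,0]],[[0,0,-35],[0,0,0]],[[0,0,-35],[0,0,0]],[[0,0,-20],[0,0,0]]]'
python3 -m inch '[[[0,-30,0],[0,0,0.1]],[[0,-30,0],[0,0,0]],[[0,-30,0],[0,0,0]],[[0,0,0],[0,0,0]]]' 0.6
python3 -c "
from h import *
to([.4395,-.1505,.15],.16)
f=cam('scene');g=cam('top')
a=f['image'][170:270,210:350];b=g['image'][110:210,330:430]
cv2.imwrite('pics/c3.png',cv2.resize(np.hstack([a,b])[:,:,::-1],None,fx=3,fy=3))"
```

```text
time: 5.57
eef_pos: [0.5905, -0.2441, 0.1093]
orientation: [0.002, 0.604, 0.797, 0.002]
contact_force: [21.1, 3.8, -8.8]
grip_width: 0.0425
gripper_force: 10.6
time: 5.98
eef_pos: [0.6029, -0.2411, 0.2029]
orientation: [0.001, 0.604, 0.797, 0.0]
contact_force: [0.5, 0.4, 1.0]
grip_width: 0.0425
gripper_force: 0.0
time: 6.32
eef_pos: [0.5109, -0.26, 0.1997]
orientation: [-0.0, 0.644, 0.765, -0.001]
contact_force: [-0.6, 0.3, -0.2]
grip_width: 0.0514
gripper_force: 0.0
t 6.3 p [ 510.9 -260.   199.7] F [-0.6  0.3 -0.2] w 51.4 q [-0.6   0.17  1.51 -0.    1.46 -0.78]
 toolx [-0.172  0.985 -0.   ] y [ 0.985  0.172 -0.002] z [-0.001 -0.    -1.   ]
 shift [120.1 -51.4  49.8]
 turn rz(tool) 0.013
```

View pics/c3.png

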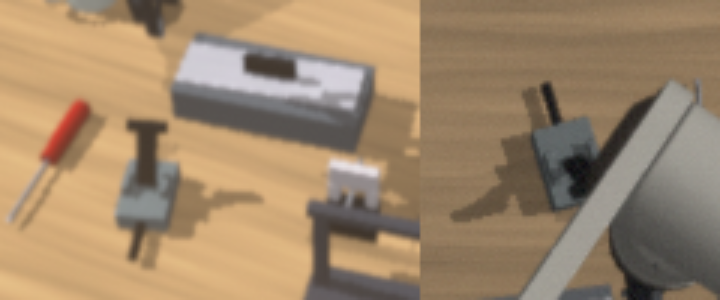

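The handle now leans towards the robot, at (147,150) in the scene crop, so the isolator is off. The cover hasn't moved, with its grip at (270,65). I'll go and grip it.

```bash
python3 -m inch '[[[30,-13,0],[0,0,0.013]],[[30,-13,0],[0,0,0]],[[30,-13,0],[0,0,0]],[[30,-13,20],[0,0,0]],[[0,0,30],[0,0,0]]]' >/dev/null
python3 -m inch '[[[0,0,20],[0,0,0]],[[0,0,20],[0,0,0]],[[0,0,0],[0,0,0]],[[0,0,0],[0,0,0]]]'
python3 -c "
from h import *
to([.4395,-.1505,.080],.163)"
```

```text
time: 7.17
eef_pos: [0.4437, -0.1493, 0.1092]
orientation: [-0.001, 0.648, 0.762, -0.0]
contact_force: [1.5, -0.2, 0.6]
grip_width: 0.0516
gripper_force: 0.0
t 7.2 p [ 443.7 -149.3  109.2] F [ 1.5 -0.2  0.6] w 51.6 q [-0.49  0.02  1.86  0.    1.26 -0.65]
 toolx [-0.161  0.987  0.001] y [ 0.987  0.161 -0.001] z [-0.001  0.001 -1.   ]
 shift [-0.6 -4.3 29.2]
 turn rz(tool) -0.001
```

```bash
python3 -m inch '[[[0,-4,10],[0,0,0]],[[0,0,10],[0,0,0]],[[0,0,9],[0,0,0]],[[0,0,0],[0,0,0]]]'
python3 -m inch '[[[0,0,0],[0,0,0]],[[0,0,0],[0,0,0]],[[0,0,0],[0,0,0]],[[0,0,0],[0,0,0]],[[0,0,0],[0,0,0]]]' 0 60
python3 -m inch '[[[0,0,0],[0,0,0]],[[0,0,-5],[0,0,0]],[[0,0,-10],[0,0,0]],[[0,0,-20],[0,0,0]],[[0,0,-25],[0,0,0]]]'
python3 -c "
from h import *
to([.4225,.2427,.14],-.098)
f=cam('scene');a=f['image'][130:280,210:450]
cv2.imwrite('pics/c4.png',cv2.resize(a[:,:,::-1],None,fx=3,fy=3))"
```

```text
time: 7.5
eef_pos: [0.4388, -0.1499, 0.0786]
orientation: [-0.001, 0.648, 0.762, -0.0]
contact_force: [-0.5, 0.3, -0.5]
grip_width: 0.0511
gripper_force: 0.0
time: 7.92
eef_pos: [0.4398, -0.1503, 0.0809]
orientation: [0.001, 0.648, 0.762, 0.0]
contact_force: [-0.3, 0.6, 6.9]
grip_width: 0.0126
gripper_force: 59.6
time: 8.33
eef_pos: [0.4387, -0.1498, 0.1406]
orientation: [-0.001, 0.648, 0.762, -0.0]
contact_force: [0.3, -0.5, -2.5]
grip_width: 0.0127
gripper_force: 58.6
t 8.3 p [ 438.7 -149.8  140.6] F [ 0.3 -0.5 -2.5] w 12.7 q [-0.5  -0.02  1.83  0.    1.33 -0.66]
 toolx [-0.16   0.987  0.002] y [ 0.987  0.16  -0.002] z [-0.002  0.001 -1.   ]
 shift [390.   47.    1.1]
 turn rz(tool) 0.259
```

View pics/c4.png

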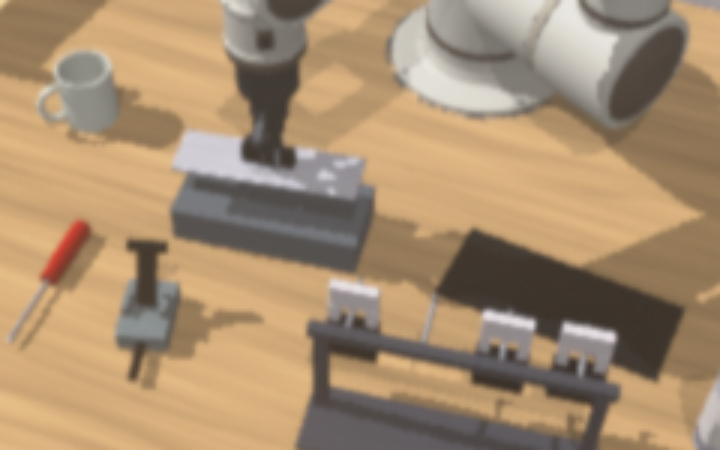

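```bash
python3 -m inch '[[[0,0,0],[0,0,0.09]],[[0,0,0],[0,0,0.09]],[[0,0,0],[0,0,0.079]],[[15,-2,0],[0,0,0]],[[24,-4,0],[0,0,0]]]' >/dev/null
python3 -m inch '[[[30,-4,0],[0,0,0]],[[30,-4,0],[0,0,0]],[[30,-4,0],[0,0,0]],[[30,-4,0],[0,0,0]],[[30,-4,0],[0,0,0]]]' >/dev/null
python3 -m inch '[[[30,-5,0],[0,0,0]],[[30,-5,0],[0,0,0]],[[30,-5,0],[0,0,0]],[[30,-5,0],[0,0,0]],[[30,-5,0],[0,0,0]]]' >/dev/null
python3 -m inch '[[[30,-4,0],[0,0,0]],[[20,0,0],[0,0,0]],[[0,0,0],[0,0,0]],[[0,0,0],[0,0,0]]]'
python3 -c "
from h import *
to([.4225,.2427,.03],-.098)"
```

```text
time: 9.97
eef_pos: [0.4225, 0.2432, 0.1407]
orientation: [-0.0, 0.74, 0.672, -0.0]
contact_force: [-0.1, -0.2, -3.2]
grip_width: 0.013
gripper_force: 58.7
t 10.0 p [422.5 243.2 140.7] F [-0.1 -0.2 -3.2] w 13.0 q [0.36 0.03 1.79 0.   1.33 0.46]
 toolx [0.096 0.995 0.   ] y [ 0.995 -0.096 -0.   ] z [-0.  0. -1.]
 shift [ -0.5   0.  110.7]
 turn rz(tool) 0.002
```

```bash
python3 -m inch '[[[0,0,25],[0,0,0]],[[0,0,25],[0,0,0]],[[0,0,25],[0,0,0]],[[0,0,20],[0,0,0]],[[0,0,8],[0,0,0]]]'
python3 -m inch '[[[0,0,4],[0,0,0]],[[0,0,2],[0,0,0]],[[0,0,0],[0,0,0]]]'
python3 -m inch '[[[0,0,2],[0,0,0]],[[0,0,0],[0,0,0]]]'
```

```text
time: 10.38
eef_pos: [0.4217, 0.2411, 0.0352]
orientation: [-0.001, 0.741, 0.671, -0.002]
contact_force: [-0.8, 0.1, -3.8]
grip_width: 0.0129
gripper_force: 58.7
time: 10.63
eef_pos: [0.4233, 0.2423, 0.0321]
orientation: [0.0, 0.741, 0.671, 0.0]
contact_force: [-0.8, 0.1, -2.8]
grip_width: 0.0129
gripper_force: 58.7
time: 10.8
eef_pos: [0.4232, 0.2425, 0.03]
orientation: [0.0, 0.741, 0.672, 0.001]
contact_force: [-0.2, 0.3, -2.8]
grip_width: 0.0127
gripper_force: 58.8
```

```bash
python3 -m inch '[[[0,0,1],[0,0,0]],[[0,0,0],[0,0,0]]]'
python3 -m inch '[[[0,0,1],[0,0,0]],[[0,0,0],[0,0,0]]]'
python3 -m inch '[[[0,0,0],[0,0,0]],[[0,0,0],[0,0,0]],[[0,0,0],[0,0,0]],[[0,0,0],[0,0,0]],[[0,0,0],[0,0,0]]]' 0.6
python3 -m inch '[[[0,0,-20],[0,0,0]],[[0,0,-35],[0,0,0]],[[0,0,-40],[0,0,0]],[[0,0,-40],[0,0,0]],[[0,0,-40],[0,0,0]]]'
python3 -m inch '[[[0,-30,-40],[0,0,0]],[[0,-30,0],[0,0,0]],[[0,-30,0],[0,0,0]],[[0,0,0],[0,0,0]]]'
python3 -c "
from h import *
to(None)
f=cam('scene');g=cam('top')
a=f['image'][140:290,210:450];b=g['image'][130:280,170:410]
cv2.imwrite('pics/c5.png',cv2.resize(np.vstack([a,b])[:,:,::-1],None,fx=2,fy=2))"
```

```text
time: 10.97
eef_pos: [0.4232, 0.2425, 0.0299]
orientation: [0.0, 0.741, 0.672, 0.001]
contact_force: [-6.9, -4.4, 18.7]
grip_width: 0.0132
gripper_force: 61.8
time: 11.13
eef_pos: [0.4232, 0.2425, 0.0299]
orientation: [0.0, 0.741, 0.672, 0.001]
contact_force: [-15.4, -7.8, 39.1]
grip_width: 0.0129
gripper_force: 64.7
time: 11.55
eef_pos: [0.4228, 0.2424, 0.0274]
orientation: [-0.0, 0.741, 0.672, 0.0]
contact_force: [-0.9, 0.6, -0.7]
grip_width: 0.0514
gripper_force: 0.0
time: 11.97
eef_pos: [0.4223, 0.2422, 0.2042]
orientation: [-0.0, 0.741, 0.672, -0.0]
contact_force: [1.6, 1.0, -0.4]
grip_width: 0.0508
gripper_force: 0.0
time: 12.3
eef_pos: [0.3348, 0.251, 0.2365]
orientation: [-0.0, 0.74, 0.672, 0.001]
contact_force: [0.1, -1.2, 0.7]
grip_width: 0.0511
gripper_force: 0.0
t 12.3 p [334.8 251.  236.5] F [ 0.1 -1.2  0.7] w 51.1 q [ 0.46 -0.18  1.78  0.    1.54  0.55]
 toolx [0.096 0.995 0.001] y [ 0.995 -0.096  0.   ] z [ 0.001  0.001 -1.   ]
```

View pics/c5.png

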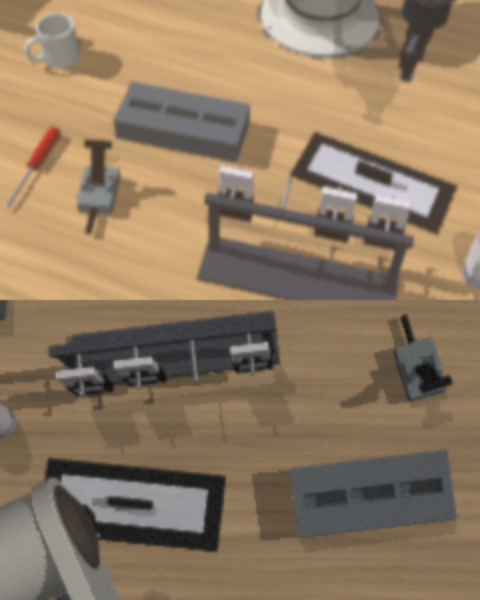

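The cover is on the mat, centred and square, and all three pockets are exposed at top-crop (328,498), (378,492) and (425,487). I'll measure the pockets now.

Run:
```python
from h import *
t=cam("top");s=cam("scene");im=t["image"].astype(int)
k=np.zeros((400,640),np.uint8);k[200:250,315:400]=(im.max(2)<75)[200:250,315:400]
for c in cv2.findContours(k,0,2)[0]:
    if cv2.contourArea(c)<30: continue
    b=cv2.boxPoints(cv2.minAreaRect(c)); W=np.array([plane(t,*p,.055) for p in b])*1000
    e=W[1]-W[0];g=W[2]-W[1];l=max(e,g,key=lambda v:np.hypot(*v[:2]))
    print(np.round(W.mean(0)),np.round([np.hypot(*e[:2]),np.hypot(*g[:2])]),round(np.arctan2(l[1],l[0])%np.pi,3))
k=((im[:,:,2]>im[:,:,0]-3)&(im.max(2)>30)).astype(np.uint8);k[:,:310]=0;k[:,405:]=0;k[:195]=0;k[252:]=0
k=cv2.morphologyEx(k,cv2.MORPH_CLOSE,np.ones((7,7)))
c=max(cv2.findContours(k,0,2)[0],key=cv2.contourArea);b=cv2.boxPoints(cv2.minAreaRect(c));W=np.array([plane(t,*p,.055) for p in b])*1000;print(np.round(W).tolist(),W.mean(0))
# mean: scene pocket long ends
k=np.zeros((400,640),np.uint8);i2=s["image"].astype(int);k[180:215,265:340]=(i2.max(2)<75)[180:215,265:340]
for c in cv2.findContours(k,0,2)[0]:
    if cv2.contourArea(c)<15: continue
    b=cv2.boxPoints(cv2.minAreaRect(c));W=np.array([plane(s,*p,.055) for p in b])*1000;print("sc",np.round(W.mean(0)))
# cover
k=np.zeros((400,640),np.uint8);k[200:262,180:290]=(im.min(2)>130)[200:262,180:290]
c=max(cv2.findContours(k,0,2)[0],key=cv2.contourArea);b=cv2.boxPoints(cv2.minAreaRect(c));W=np.array([plane(t,*p,.010) for p in b])*1000;print("cover",np.round(W).tolist(),W.mean(0))
# packs at z .196
for n,x in(("A",(194,225)),("B",(225,252)),("C",(282,310))):
    k=np.zeros((400,640),np.uint8);k[145:175,x[0]:x[1]]=(im.min(2)>140)[145:175,x[0]:x[1]]
    c=max(cv2.findContours(k,0,2)[0],key=cv2.contourArea);r=cv2.minAreaRect(c);print(n,plane(t,*r[0],.196)*1000)
to(None)
```

```text
[431. -74.  55.] [65. 23.] 1.702
[ 441. -149.   55.] [66. 23.] 1.677
[ 451. -225.   55.] [66. 24.] 1.677
[[477.0, -18.0, 55.0], [508.0, -265.0, 55.0], [402.0, -276.0, 55.0], [370.0, -32.0, 55.0]] [ 439.37030188 -147.85921643   55.        ]
cover [[402.0, 360.0, 10.0], [470.0, 356.0, 10.0], [447.0, 120.0, 10.0], [379.0, 125.0, 10.0]] [424.64943249 240.29421274  10.        ]
A [600.85035371 292.23846986 196.        ]
B [616.62646167 208.93959206 196.        ]
C [638.31113954  41.36354822 196.        ]
t 12.5 p [338.6 250.7 235.6] F [1.1 0.  0.2] w 51.0 q [ 0.45 -0.17  1.78 -0.    1.54  0.55]
 toolx [0.098 0.995 0.   ] y [ 0.995 -0.098  0.   ] z [ 0.  0. -1.]
```

```bash
python3 -m inch '[[[0,0,0],[0,0,-0.11]],[[0,0,-5],[0,0,-0.118]],[[1,30,0],[0,0,0]],[[1,35,0],[0,0,0]],[[1,35,0],[0,0,0]]]' 0.36 60 >/dev/null
python3 -m inch '[[[1,35,0],[0,0,0]],[[1,35,0],[0,0,0]],[[1,35,0],[0,0,0]],[[0,35,0],[0,0,0]],[[0,25,0],[0,0,0]]]' >/dev/null
python3 -m inch '[[[0,0,0],[0,0,0]],[[0,0,0],[0,0,0]]]'
python3 -c "
from h import *
to([.601,.291,.188],.130)
g=cam('scene');a=g['image'][170:290,290:450]
cv2.imwrite('pics/c6.png',cv2.resize(a[:,:,::-1],None,fx=4,fy=4))"
```

```text
time: 13.5
eef_pos: [0.6016, 0.2903, 0.2384]
orientation: [-0.001, 0.66, 0.751, -0.001]
contact_force: [-0.5, -0.0, -1.2]
grip_width: 0.0309
gripper_force: 0.0
t 13.5 p [601.6 290.3 238.4] F [-0.5 -0.  -1.2] w 30.9 q [0.33 0.35 1.2  0.   1.59 0.21]
 toolx [-0.128  0.992 -0.001] y [ 0.992  0.128 -0.003] z [-0.003 -0.001 -1.   ]
 shift [ 0.8 -0.4 50.4]
 turn rz(tool) -0.001
```

View pics/c6.png

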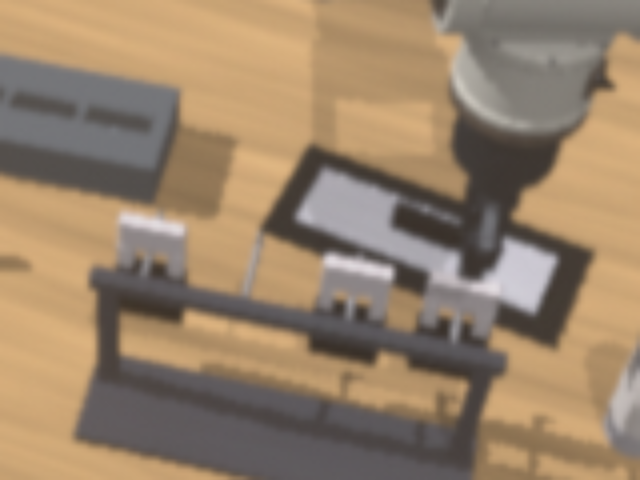

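The gripper is above pack A, with the finger at (478,250) and the pack's top edge centred near (465,277). I'll check the lateral alignment numerically.

```bash
python3 -c "
from h import *
g=cam('scene')
for n,P in (('A',[.601,.2915,.196]),('B',[.6166,.209,.196]),('C',[.638,.0414,.196]),('tcp',[.6016,.2903,.2384]),('tip',[.6016,.2903,.2244])):
  u,v=proj(g,P);print(n,round((u-290)*4),round((v-170)*4))
  print(np.round([proj(g,np.array(P)+[0,s*.028,0]) for s in(-1,1)],1).tolist())
"
```

```text
A 464 278
[[397.4, 236.7], [414.8, 242.1]]
B 358 261
[[371.0, 232.6], [388.0, 237.9]]
C 152 218
[[319.9, 222.0], [336.0, 227.1]]
tcp 472 245
[[399.0, 228.6], [416.9, 234.1]]
tip 469 256
[[398.3, 231.3], [416.0, 236.8]]
```

```bash
python3 -m inch '[[[1,0,15],[0,0,0]],[[0,0,15],[0,0,0]],[[0,0,12],[0,0,0]],[[0,0,8],[0,0,0]],[[0,0,0],[0,0,0]]]'
python3 -m inch '[[[0,0,0],[0,0,0]],[[0,0,0],[0,0,0]],[[0,0,0],[0,0,0]],[[0,0,0],[0,0,0]]]' 0 60
python3 -m inch '[[[0,0,-5],[0,0,0]],[[0,0,-5],[0,0,0]],[[0,0,-4],[0,0,0]],[[0,0,0],[0,0,0]],[[0,0,0],[0,0,0]]]'
```

```text
time: 14.02
eef_pos: [0.5992, 0.2918, 0.1891]
orientation: [-0.001, 0.66, 0.752, -0.001]
contact_force: [-0.2, 0.2, -0.5]
grip_width: 0.0309
gripper_force: 0.0
time: 14.35
eef_pos: [0.6002, 0.2921, 0.1916]
orientation: [0.0, 0.66, 0.752, 0.001]
contact_force: [-1.5, 0.3, 4.3]
grip_width: 0.0103
gripper_force: 60.6
time: 14.77
eef_pos: [0.6001, 0.292, 0.205]
orientation: [0.0, 0.66, 0.752, 0.0]
contact_force: [0.4, 0.1, -1.6]
grip_width: 0.0105
gripper_force: 60.0
```

```bash
python3 -m inch '[[[0,-10,0],[0,0,0]],[[0,-15,0],[0,0,0]],[[0,-15,0],[0,0,0]]]'
python3 -m inch '[[[0,-15,0],[0,0,0]],[[0,-15,0],[0,0,0]],[[0,-15,0],[0,0,0]],[[0,0,-30],[0,0,0]],[[0,0,-30],[0,0,0]]]'
python3 -m inch '[[[0,0,-25],[0,0,0]],[[0,0,0],[0,0,0]],[[0,0,0],[0,0,0]]]'
python3 -c "
from h import *
to([.431,-.074,.29],.131)
g=cam('scene');a=g['image'][140:290,260:460]
cv2.imwrite('pics/c7.png',cv2.resize(a[:,:,::-1],None,fx=3,fy=3))"
```

```text
time: 15.02
eef_pos: [0.5599, 0.2866, 0.204]
orientation: [-0.0, 0.66, 0.751, -0.0]
contact_force: [-0.2, 0.2, -1.8]
grip_width: 0.0105
gripper_force: 60.0
time: 15.43
eef_pos: [0.5143, 0.2806, 0.264]
orientation: [-0.001, 0.66, 0.752, -0.002]
contact_force: [1.4, -0.4, -1.1]
grip_width: 0.0101
gripper_force: 60.0
time: 15.68
eef_pos: [0.5161, 0.281, 0.2907]
orientation: [0.0, 0.66, 0.752, 0.001]
contact_force: [-0.6, 0.4, -2.1]
grip_width: 0.0099
gripper_force: 60.0
t 15.7 p [516.1 281.  290.7] F [-0.6  0.4 -2.1] w 9.9 q [0.37 0.16 1.33 0.   1.64 0.24]
 toolx [-0.13   0.992  0.001] y [0.992 0.13  0.002] z [ 0.002  0.001 -1.   ]
 shift [-3.410e+02 -1.304e+02  2.000e-01]
 turn rz(tool) -0.001
```

View pics/c7.png

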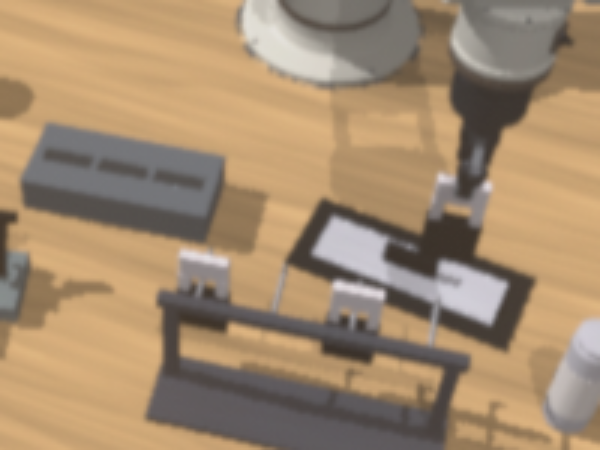

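The pack hangs upright in the gripper, its white eye spanning (438..491, 174..225) in the crop. I'll move it above pocket 0 and check its lateral offset in the hand there.

```bash
python3 -m inch '[[[-31,-12,0],[0,0,0]],[[-31,-12,0],[0,0,0]],[[-31,-12,0],[0,0,0]],[[-31,-12,0],[0,0,0]],[[-31,-12,0],[0,0,0]]]' >/dev/null
python3 -m inch '[[[-31,-12,0],[0,0,0]],[[-31,-12,0],[0,0,0]],[[-31,-12,0],[0,0,0]],[[-31,-12,0],[0,0,0]],[[-31,-12,0],[0,0,0]]]' >/dev/null
python3 -m inch '[[[-31,-10,0],[0,0,0]],[[0,0,20],[0,0,0]],[[0,0,20],[0,0,0]],[[0,0,0],[0,0,0]],[[0,0,0],[0,0,0]]]' >/dev/null
cat > held.py <<'E'
from h import *
s,p,r=st();g=cam('scene');m=r.as_matrix();im=g['image'].astype(int)
c=p+[0,0,.005]
u,v=proj(g,c); u0,v0=int(u)-25,int(v)-15
k=np.zeros((400,640),np.uint8);sl=np.s_[v0:v0+50,u0:u0+50];k[sl]=((im.min(2)>140)&(im.max(2)-im.min(2)<25))[sl]
n,l,S,_=cv2.connectedComponentsWithStats(k);i=1+S[1:,4].argmax()
ys,xs=np.nonzero(l==i)
print("white box",S[i],"expected back-face corners (top L,R; bottom L,R)")
for dz in(0,-.060):
  print([np.round(proj(g,c+m[:,0]*q+m[:,1]*.006+[0,0,dz]),1).tolist() for q in(-.028,.028)])
print("corner tl",xs[np.argmin(xs+ys)],ys[np.argmin(xs+ys)],"tr",xs[np.argmax(xs-ys)],ys[np.argmax(xs-ys)],"bl",xs[np.argmin(xs-ys)],ys[np.argmin(xs-ys)],"br",xs[np.argmax(xs+ys)],ys[np.argmax(xs+ys)])
E
python3 -c "
import held
from h import *
to([.431,-.074,.22],.131)
g=cam('scene');a=g['image'][130:230,250:400]
cv2.imwrite('pics/c8.png',cv2.resize(a[:,:,::-1],None,fx=4,fy=4))"
```

```text
white box [341 146   3  10  21] expected back-face corners (top L,R; bottom L,R)
[[311.1, 161.6], [326.4, 164.4]]
[[311.4, 173.7], [326.3, 176.5]]
corner tl 341 146 tr 343 146 bl 343 155 br 343 155
t 17.0 p [431.  -73.8 249.7] F [-0.   0.5 -0.6] w 10.5 q [-0.35 -0.14  1.72  0.    1.56 -0.48]
 toolx [-0.13   0.992  0.001] y [ 0.992  0.13  -0.001] z [-0.001  0.    -1.   ]
 shift [-0.2  0.1 29.7]
 turn rz(tool) -0.001
```

View pics/c8.png

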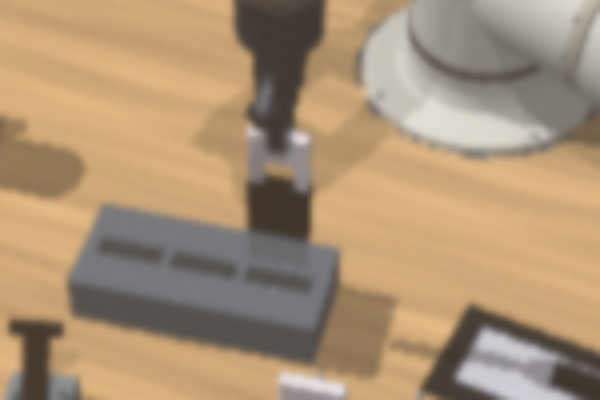

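```bash
cat > held.py <<'E'
from h import *
def edges(im,row,u0,u1,ex):
    p=cv2.blur(im[:,:,:3].astype(np.float32).mean(2),(1,1))[row,u0:u1]; return np.round(p).astype(int).tolist()
s,p,r=st();g=cam('scene');m=r.as_matrix();im=g['image'].astype(float)
c=p+[0,0,.005]
print("exp eye",[np.round(proj(g,c+m[:,0]*q+m[:,1]*.006+[0,0,-.045]),2).tolist() for q in(-.028,.028)])
print("exp block",[np.round(proj(g,c+m[:,0]*q+m[:,1]*.008+[0,0,-.09]),2).tolist() for q in(-.030,.030)])
for dz in(-.045,-.09):
    u,v=proj(g,c+[0,0,dz]+m[:,1]*.007);u=int(round(u));v=int(round(v))
    for w in(v-1,v,v+1): print("row",w,"from",u-14,edges(im,w,u-14,u+15,0))
E
python3 -c "
import held
from h import *
g=cam('scene');im=g['image'].mean(2)
d=np.array([-.1305,.9914,0]);e=np.array([.9914,.1305,0])
for i,h in enumerate(([.431,-.074,.055],[.441,-.149,.055],[.451,-.225,.055])):
  h=np.array(h);print(i,[np.round(proj(g,h+d*a+e*b),1).tolist() for a in(-.0325,.0325) for b in (-.0105,.0105)])
for r in range(196,203): print(r,np.round(im[r,270:335]).astype(int).tolist())
"
```

```text
exp eye [[311.21, 170.58], [326.24, 173.33]]
exp block [[310.77, 179.62], [326.51, 182.55]]
row 171 from 305 [173, 169, 160, 152, 150, 148, 142, 130, 126, 124, 125, 134, 139, 138, 139, 137, 141, 144, 140, 141, 141, 140, 137, 145, 149, 149, 149, 150, 150]
row 172 from 305 [171, 170, 165, 154, 150, 149, 144, 132, 126, 125, 123, 127, 134, 138, 141, 140, 142, 142, 139, 141, 141, 140, 137, 144, 148, 148, 149, 149, 150]
row 173 from 305 [168, 169, 164, 152, 147, 145, 138, 128, 125, 123, 117, 107, 109, 120, 124, 126, 131, 134, 138, 140, 140, 137, 135, 143, 146, 147, 148, 148, 149]
row 180 from 305 [165, 164, 165, 164, 160, 146, 106, 68, 54, 53, 53, 53, 54, 53, 53, 53, 53, 54, 53, 53, 54, 56, 93, 151, 170, 171, 172, 172, 173]
row 181 from 305 [164, 165, 166, 165, 163, 151, 110, 69, 55, 54, 54, 53, 54, 54, 53, 53, 53, 54, 54, 54, 54, 56, 95, 154, 171, 172, 171, 171, 171]
row 182 from 305 [162, 163, 164, 165, 166, 155, 119, 74, 55, 53, 53, 53, 53, 54, 53, 53, 53, 54, 53, 54, 53, 56, 97, 157, 173, 173, 173, 172, 172]
0 [[311.9, 195.9], [310.5, 199.7], [327.9, 199.0], [326.6, 202.9]]
1 [[293.6, 
[... 1619 characters left out ...]
84, 83, 82, 82, 81, 82, 83, 86, 95, 111, 119, 121, 117, 102, 85, 103]
201 [94, 95, 98, 104, 108, 111, 111, 113, 116, 119, 120, 120, 120, 121, 121, 121, 121, 121, 121, 122, 122, 121, 122, 122, 122, 121, 121, 121, 121, 122, 121, 122, 122, 121, 121, 122, 121, 121, 121, 121, 120, 117, 117, 117, 112, 106, 102, 101, 104, 97, 92, 90, 86, 85, 84, 83, 83, 94, 114, 121, 121, 112, 92, 84, 99]
202 [84, 84, 85, 88, 90, 93, 95, 98, 104, 108, 110, 112, 113, 116, 119, 119, 120, 120, 121, 122, 121, 122, 121, 121, 121, 121, 122, 121, 121, 121, 122, 122, 121, 121, 121, 122, 121, 121, 121, 120, 121, 121, 121, 121, 120, 118, 117, 119, 124, 116, 107, 104, 102, 98, 95, 93, 92, 102, 117, 121, 119, 107, 86, 84, 103]
```

```bash
python3 -m inch '[[[-2,0,20],[0,0,0]],[[0,0,20],[0,0,0]],[[0,0,20],[0,0,0]],[[0,0,0],[0,0,0]],[[0,0,0],[0,0,0]]]'
python3 -m inch '[[[0,0,5],[0,0,0]],[[0,0,5],[0,0,0]],[[0,0,4],[0,0,0]],[[0,0,0],[0,0,0]],[[0,0,0],[0,0,0]]]'
python3 -c "
from h import *
to([.431,-.074,.134],.131)"
```

```text
time: 17.6
eef_pos: [0.4313, -0.0758, 0.1901]
orientation: [-0.0, 0.66, 0.752, -0.0]
contact_force: [0.1, -0.3, -0.2]
grip_width: 0.0106
gripper_force: 60.0
time: 18.02
eef_pos: [0.4313, -0.076, 0.1757]
orientation: [-0.0, 0.66, 0.752, 0.0]
contact_force: [-0.6, 0.6, -0.9]
grip_width: 0.0103
gripper_force: 59.9
t 18.0 p [431.3 -76.  175.7] F [-0.6  0.6 -0.9] w 10.3 q [-0.35 -0.1   1.84  0.    1.41 -0.48]
 toolx [-0.13   0.992  0.   ] y [ 0.992  0.13  -0.   ] z [-0.  0. -1.]
 shift [ 2.  -0.1 41.7]
 turn rz(tool) -0.001
```

```bash
python3 -m inch '[[[0,0,3],[0,0,0]],[[0,0,3],[0,0,0]],[[0,0,0],[0,0,0]]]'|sed -n '2p;4p'
python3 -m inch '[[[0,0,3],[0,0,0]],[[0,0,3],[0,0,0]],[[0,0,0],[0,0,0]]]'|sed -n '2p;4p'
```

```text
eef_pos: [0.4311, -0.076, 0.1691]
contact_force: [-0.2, 0.2, -1.4]
eef_pos: [0.4311, -0.0759, 0.163]
contact_force: [-0.8, 0.3, -1.6]
```

```bash
for i in 1 2 ; do python3 -m inch '[[[0,0,3],[0,0,0]],[[0,0,3],[0,0,0]],[[0,0,3],[0,0,0]],[[0,0,0],[0,0,0]]]'|sed -n '2p;4p';done
python3 -m inch '[[[0,0,3],[0,0,0]],[[0,0,2],[0,0,0]],[[0,0,0],[0,0,0]]]'|sed -n '2p;4p'
python3 -m inch '[[[0,0,2],[0,0,0]],[[0,0,0],[0,0,0]]]'|sed -n '2p;4p'
```

```text
eef_pos: [0.4311, -0.0759, 0.1539]
contact_force: [0.0, -0.9, -1.8]
eef_pos: [0.4311, -0.0759, 0.145]
contact_force: [0.2, 0.4, -2.1]
eef_pos: [0.4311, -0.076, 0.1402]
contact_force: [0.3, -0.3, -1.2]
eef_pos: [0.4316, -0.0761, 0.1389]
contact_force: [-0.6, 0.4, -1.7]
```

```bash
python3 -m inch '[[[0,0,2],[0,0,0]],[[0,0,0],[0,0,0]]]'|sed -n '2p;4p'
python3 -m inch '[[[0,0,2],[0,0,0]],[[0,0,0],[0,0,0]]]'|sed -n '2p;4p'
python3 -m inch '[[[0,0,1],[0,0,0]],[[0,0,0],[0,0,0]]]'|sed -n '2p;4p'
```

```text
eef_pos: [0.4326, -0.0763, 0.1387]
contact_force: [-3.1, 2.8, 27.8]
eef_pos: [0.4335, -0.0764, 0.1384]
contact_force: [-4.8, 5.2, 48.6]
eef_pos: [0.4336, -0.0764, 0.1384]
contact_force: [-9.6, 7.4, 64.0]
```

```bash
python3 -m inch '[[[0,0,-3],[0,0,0]],[[0,0,-1],[0,0,0]],[[0,0,0],[0,0,0]]]'|sed -n '2p;4p'
python3 -m inch '[[[0,0,0],[0,0,0]],[[0,0,0],[0,0,0]],[[0,0,0],[0,0,0]],[[0,0,0],[0,0,0]],[[0,0,0],[0,0,0]]]' 0.36|sed -n '2p;4,5p'
python3 -m inch '[[[0,0,-10],[0,0,0]],[[0,0,-30],[0,0,0]],[[0,0,-30],[0,0,0]],[[0,0,-30],[0,0,0]],[[0,0,-15],[0,0,0]]]'|sed -n '2p;4p'
python3 -m inch '[[[35,0,0],[0,0,0]],[[35,0,0],[0,0,0]],[[35,0,0],[0,0,0]],[[0,0,0],[0,0,0]],[[0,0,0],[0,0,0]]]'|sed -n '2p;4p'
python3 -c "
from h import *
to([.6166,.2090,.24],.131)
g=cam('scene');t=cam('top')
d=np.array([-.1305,.9914,0]);e=np.array([.9914,.1305,0]);h=np.array([.4312,-.074,.055])
for z in(.084,.089):
  print([np.round(proj(g,h+d*a+e*.006+[0,0,z]),1).tolist() for a in(-.028,.028)],np.round(proj(t,h+[0,0,z]),1))
a=g['image'][150:240,260:380];b=t['image'][190:280,310:430]
cv2.imwrite('pics/c9.png',cv2.resize(np.vstack([a,b])[:,:,::-1],None,fx=3,fy=3))
cv2.imwrite('pics/raw9.png',a)
im=g['image'].mean(2)
for c in(317,320,323): print(c,np.round(im[165:185,c]).astype(int).tolist())
print([np.round(proj(g,h+e*.006+[0,0,z]),1).tolist() for z in (.084,.089,.055)])
"
```

```text
eef_pos: [0.4319, -0.0762, 0.1386]
contact_force: [-1.4, 1.1, 15.6]
eef_pos: [0.4312, -0.076, 0.1374]
contact_force: [-0.4, 0.3, -0.3]
grip_width: 0.0307
eef_pos: [0.4318, -0.0762, 0.2569]
contact_force: [0.2, -0.0, -0.2]
eef_pos: [0.4174, 0.0295, 0.2535]
contact_force: [-0.0, 0.6, 0.1]
t 21.6 p [417.4  29.5 253.5] F [-0.   0.6  0.1] w 30.9 q [-0.11 -0.19  1.75  0.    1.58 -0.25]
 toolx [-0.133  0.991 -0.   ] y [0.991 0.133 0.001] z [ 0.001  0.    -1.   ]
 shift [151.4 221.2  13.7]
 turn rz(tool) 0.002
[[311.5, 184.2], [326.0, 187.0]] [333.4 227. ]
[[311.5, 183.3], [326.0, 186.0]] [333.5 226.8]
317 [167, 164, 160, 162, 166, 167, 167, 168, 170, 172, 170, 168, 168, 171, 176, 175, 172, 176, 199, 222]
320 [168, 166, 163, 163, 166, 167, 164, 163, 165, 170, 172, 170, 168, 168, 171, 175, 174, 175, 191, 214]
323 [149, 144, 143, 144, 146, 146, 145, 146, 151, 163, 170, 172, 170, 170, 169, 172, 174, 174, 175, 196]
[[318.7, 185.6], [318.7, 184.7], [318.8, 190.9]]
```

View pics/c9.png

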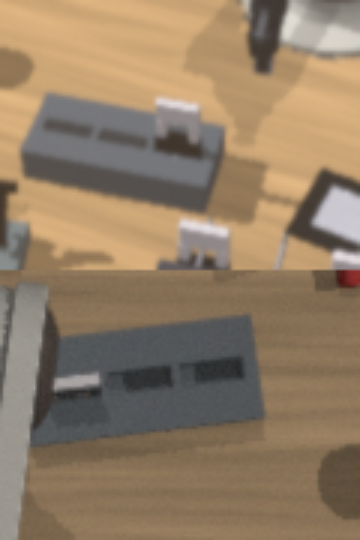

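Pack A stands in pocket 0. Its top edge in the scene, around row 183, matches the fully-home projection. On to pack B.

```bash
python3 -m inch '[[[19,27.7,0],[0,0,0]],[[19,27.7,0],[0,0,0]],[[19,27.7,0],[0,0,0]],[[19,27.7,0],[0,0,0]],[[19,27.7,0],[0,0,0]]]' >/dev/null
python3 -m inch '[[[19,27.7,0],[0,0,0]],[[19,27.7,0],[0,0,0]],[[19.5,27.5,0],[0,0,0]],[[0,0,0],[0,0,0]],[[0,0,0],[0,0,0]]]' >/dev/null
python3 -c "
from h import *
to([.6166,.2103,.184],.131)"
```

```text
t 22.5 p [618.6 207.4 251.1] F [-0.4 -0.5 -0.4] w 30.6 q [ 0.21  0.31  1.23 -0.    1.6   0.08]
 toolx [-0.129  0.992 -0.   ] y [ 0.992  0.129 -0.002] z [-0.002 -0.001 -1.   ]
 shift [ 3.1 -1.4 67.1]
 turn rz(tool) -0.002
```

```bash
python3 -m inch '[[[3,-1,20],[0,0,0]],[[0,0,20],[0,0,0]],[[0,0,15],[0,0,0]],[[0,0,0],[0,0,0]],[[0,0,0],[0,0,0]]]'|sed -n '2p;4p'
python3 -m inch '[[[0,0,6],[0,0,0]],[[0,0,5],[0,0,0]],[[0,0,0],[0,0,0]]]'|sed -n '2p;4p'
python3 -m inch '[[[0,0,0],[0,0,0]],[[0,0,0],[0,0,0]],[[0,0,0],[0,0,0]],[[0,0,0],[0,0,0]]]' 0 60|sed -n '2p;4,6p'
python3 -m inch '[[[0,0,-5],[0,0,0]],[[0,0,-5],[0,0,0]],[[0,0,-4],[0,0,0]],[[0,0,0],[0,0,0]],[[0,0,0],[0,0,0]]]'|sed -n '2p;4,6p'
```

```text
eef_pos: [0.6158, 0.2095, 0.198]
contact_force: [0.3, -0.3, -0.1]
eef_pos: [0.616, 0.2105, 0.1863]
contact_force: [-0.7, 0.3, -0.5]
eef_pos: [0.6162, 0.2109, 0.1871]
contact_force: [-1.3, -0.7, 4.7]
grip_width: 0.0106
gripper_force: 60.4
eef_pos: [0.6162, 0.2109, 0.201]
contact_force: [0.3, 0.5, -3.8]
grip_width: 0.0107
gripper_force: 59.8
```

```bash
python3 -m inch '[[[0,-10,0],[0,0,0]],[[0,-15,0],[0,0,0]],[[0,-15,0],[0,0,0]]]'|sed -n '2p;4p'
python3 -m inch '[[[0,-15,0],[0,0,0]],[[0,-15,0],[0,0,0]],[[0,-15,0],[0,0,0]],[[0,0,-30],[0,0,0]],[[0,0,-30],[0,0,0]]]'|sed -n '2p;4p'
python3 -m inch '[[[0,0,-25],[0,0,0]],[[0,0,0],[0,0,0]],[[0,0,0],[0,0,0]]]'|sed -n '2p;4,6p'
python3 -c "
from h import *
to([.441,-.150,.25],.131)"
```

```text
eef_pos: [0.5759, 0.2055, 0.2001]
contact_force: [0.2, -0.7, -2.7]
eef_pos: [0.5303, 0.1996, 0.2601]
contact_force: [0.4, -0.2, -1.4]
eef_pos: [0.5321, 0.1999, 0.2865]
contact_force: [-0.4, -0.7, -2.9]
grip_width: 0.0106
gripper_force: 59.8
t 24.9 p [532.1 199.9 286.5] F [-0.4 -0.7 -2.9] w 10.6 q [0.22 0.13 1.38 0.   1.63 0.09]
 toolx [-0.13   0.992  0.   ] y [0.992 0.13  0.002] z [ 0.002  0.001 -1.   ]
 shift [-335.2 -135.8   36.2]
 turn rz(tool) -0.001
```

```bash
python3 -m inch '[[[-30.5,-12.4,-2],[0,0,0]],[[-30.5,-12.4,0],[0,0,0]],[[-30.5,-12.4,0],[0,0,0]],[[-30.5,-12.4,0],[0,0,0]],[[-30.5,-12.4,0],[0,0,0]]]' >/dev/null
python3 -m inch '[[[-30.5,-12.4,0],[0,0,0]],[[-30.5,-12.4,0],[0,0,0]],[[-30.5,-12.4,0],[0,0,0]],[[-30.5,-12.4,0],[0,0,0]],[[-30.5,-12.4,0],[0,0,0]]]' >/dev/null
python3 -m inch '[[[-30.5,-12,0],[0,0,0]],[[0,0,15],[0,0,0]],[[0,0,20],[0,0,0]],[[0,0,0],[0,0,0]],[[0,0,0],[0,0,0]]]' >/dev/null
python3 -c "
import held
from h import *
to([.441,-.149,.19],.131)"
```

```text
exp eye [[290.99, 166.41], [305.76, 169.09]]
exp block [[291.01, 175.47], [306.48, 178.33]]
row 167 from 284 [168, 168, 168, 169, 169, 166, 157, 142, 130, 125, 123, 126, 134, 137, 142, 142, 142, 142, 142, 141, 138, 134, 134, 140, 141, 141, 141, 140, 140]
row 168 from 284 [171, 170, 169, 168, 169, 167, 159, 142, 128, 123, 117, 107, 108, 112, 122, 126, 128, 130, 134, 138, 138, 134, 133, 141, 144, 143, 142, 142, 142]
row 169 from 284 [173, 173, 172, 171, 171, 167, 154, 129, 114, 113, 104, 81, 72, 73, 79, 84, 89, 99, 115, 134, 138, 133, 129, 139, 144, 144, 144, 144, 144]
row 176 from 285 [163, 163, 164, 165, 165, 155, 112, 69, 54, 52, 53, 53, 53, 53, 53, 53, 53, 53, 54, 53, 54, 63, 99, 139, 151, 155, 165, 168, 168]
row 177 from 285 [162, 162, 163, 163, 163, 153, 114, 71, 55, 52, 53, 53, 53, 53, 53, 53, 53, 53, 53, 53, 53, 60, 94, 139, 155, 164, 174, 175, 174]
row 178 from 285 [165, 164, 163, 162, 162, 152, 114, 70, 55, 53, 54, 53, 54, 53, 53, 54, 53, 53, 53, 54, 54, 58, 91, 138, 159, 171, 176, 177, 178]
t 26.2 p [ 440.3 -150.2  252.5] F [ 0.2 -0.1 -1.6] w 10.4 q [-0.49 -0.08  1.66  0.    1.56 -0.62]
 toolx [-0.13   0.992  0.001] y [ 0.992  0.13  -0.001] z [-0.001  0.001 -1.   ]
 shift [ 1.   0.9 62.5]
 turn rz(tool) -0.001
```

```bash
python3 -m inch '[[[-1,0.5,20],[0,0,0]],[[0,0,20],[0,0,0]],[[0,0,20],[0,0,0]],[[0,0,0],[0,0,0]],[[0,0,0],[0,0,0]]]'|sed -n '2p;4p'
python3 -m inch '[[[0,0,5],[0,0,0]],[[0,0,5],[0,0,0]],[[0,0,4],[0,0,0]],[[0,0,0],[0,0,0]],[[0,0,0],[0,0,0]]]'|sed -n '2p;4p'
python3 -m inch '[[[0,0,3],[0,0,0]],[[0,0,3],[0,0,0]],[[0,0,0],[0,0,0]]]'|sed -n '2p;4p'
python3 -m inch '[[[0,0,3],[0,0,0]],[[0,0,3],[0,0,0]],[[0,0,0],[0,0,0]]]'|sed -n '2p;4p'
```

```text
eef_pos: [0.4412, -0.1511, 0.1932]
contact_force: [-0.5, -0.6, -1.2]
eef_pos: [0.4411, -0.1514, 0.1787]
contact_force: [0.5, -0.2, -1.0]
eef_pos: [0.4422, -0.1514, 0.1752]
contact_force: [-4.0, 9.0, 31.2]
eef_pos: [0.4436, -0.1515, 0.1723]
contact_force: [-7.1, 16.5, 66.6]
```

```bash
python3 -m inch '[[[0,0,-10],[0,0,0]],[[0,0,-10],[0,0,0]],[[0,0,0],[0,0,0]],[[0,0,0],[0,0,0]]]'|sed -n '2,4p'
python3 -c "
import held
from h import *
to([.441,-.149,.19],.131)
g=cam('scene');t=cam('top');a=g['image'][150:230,265:345];b=t['image'][185:265,310:390]
cv2.imwrite('pics/c10.png',cv2.resize(np.hstack([a,b])[:,:,::-1],None,fx=5,fy=5))"
```

```text
eef_pos: [0.4411, -0.1515, 0.1866]
orientation: [0.0, 0.66, 0.752, 0.0]
contact_force: [0.3, -0.2, -2.4]
exp eye [[291.51, 179.02], [305.8, 181.71]]
exp block [[291.52, 187.51], [306.5, 190.38]]
row 180 from 285 [164, 165, 164, 165, 164, 160, 149, 135, 126, 121, 110, 97, 100, 106, 116, 122, 126, 132, 138, 139, 137, 130, 137, 141, 143, 147, 154, 163, 168]
row 181 from 285 [158, 161, 163, 162, 164, 160, 147, 123, 113, 110, 95, 72, 67, 69, 75, 84, 93, 111, 133, 138, 136, 129, 132, 140, 144, 152, 160, 164, 167]
row 182 from 285 [144, 150, 153, 154, 156, 153, 132, 97, 86, 87, 77, 60, 54, 54, 54, 58, 65, 90, 125, 137, 134, 120, 118, 136, 148, 159, 164, 164, 164]
row 188 from 285 [121, 121, 121, 121, 121, 120, 111, 77, 55, 53, 54, 52, 53, 52, 52, 52, 52, 52, 53, 52, 52, 54, 75, 111, 123, 126, 130, 138, 140]
row 189 from 285 [119, 120, 120, 120, 120, 121, 112, 80, 58, 52, 53, 52, 52, 52, 52, 52, 52, 53, 53, 52, 53, 53, 74, 110, 120, 122, 126, 138, 143]
row 190 from 285 [113, 115, 116, 117, 118, 118, 112, 83, 58, 53, 53, 53, 52, 53, 52, 52, 52, 53, 53, 53, 52, 53, 73, 110, 120, 121, 126, 139, 144]
t 27.9 p [ 441.  -151.4  186.1] F [ 1.1  0.2 -2.8] w 10.6 q [-0.5  -0.05  1.77  0.    1.42 -0.63]
 toolx [-0.13   0.992  0.   ] y [ 0.992  0.13  -0.   ] z [-0.  0. -1.]
 shift [ 2.4  0.4 -3.9]
 turn rz(tool) -0.001
```

View pics/c10.png

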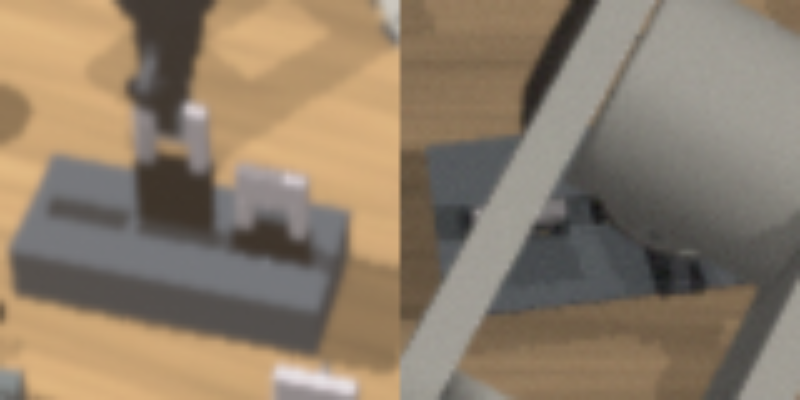

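Pack B touched the rim between pocket 1's walls: its block ends at (137..213, 230) in the left crop. I'll press lightly and read the moment to see which side is touching.

```bash
python3 -c "
from h import *
print(np.round(st()[0]['moment'],2))"
python3 -m inch '[[[0,0,4],[0,0,0]],[[0,0,4],[0,0,0]],[[0,0,2],[0,0,0]],[[0,0,0],[0,0,0]],[[0,0,0],[0,0,0]]]'|sed -n '2,4p'
python3 -c "
from h import *
print(np.round(st()[0]['moment'],2))"
python3 -m inch '[[[0,0,1],[0,0,0]],[[0,0,0],[0,0,0]],[[0,0,0],[0,0,0]]]'|sed -n '2,4p'
python3 -c "
from h import *
print(np.round(st()[0]['moment'],2))"
```

```text
[ 0.03 -0.02  0.08]
eef_pos: [0.441, -0.1513, 0.1763]
orientation: [-0.0, 0.66, 0.752, -0.0]
contact_force: [-0.8, 0.3, -1.3]
[ 0.03 -0.03  0.02]
eef_pos: [0.4411, -0.1514, 0.1757]
orientation: [0.0, 0.66, 0.752, 0.0]
contact_force: [-0.8, -0.6, -2.1]
[-0.01 -0.02 -0.08]
```

```bash
for i in 1 2 3; do
python3 -m inch '[[[0,0,1],[0,0,0]],[[0,0,0],[0,0,0]],[[0,0,0],[0,0,0]]]'|sed -n '2p;4p'
python3 -c "
from h import *
print(np.round(st()[0]['moment'],2))"
done
```

```text
eef_pos: [0.441, -0.1514, 0.1746]
contact_force: [-1.3, 0.6, -1.5]
[0.01 0.01 0.  ]
eef_pos: [0.4411, -0.1514, 0.1736]
contact_force: [-0.6, 0.8, -1.7]
[0.02 0.07 0.02]
eef_pos: [0.441, -0.1514, 0.1726]
contact_force: [-0.3, -0.0, -2.4]
[0.04 0.01 0.03]
```

```bash
for i in 1 2 3; do
python3 -m inch '[[[0,0,1.5],[0,0,0]],[[0,0,0],[0,0,0]],[[0,0,0],[0,0,0]]]'|sed -n '2p;4p'
python3 -c "
from h import *
s=st()[0];print(np.round(s['moment'],2))"
done
```

```text
eef_pos: [0.441, -0.1514, 0.171]
contact_force: [-0.0, 0.2, -2.6]
[0.07 0.04 0.07]
eef_pos: [0.441, -0.1514, 0.1696]
contact_force: [0.3, 1.4, -2.2]
[ 0.03 -0.01 -0.  ]
eef_pos: [0.441, -0.1514, 0.168]
contact_force: [-0.9, 0.2, -2.3]
[0.01 0.02 0.  ]
```

```bash
for i in 1 2 3 4; do python3 -m inch '[[[0,0,3],[0,0,0]],[[0,0,3],[0,0,0]],[[0,0,0],[0,0,0]]]'|sed -n '2p;4p';done
python3 -m inch '[[[0,0,2],[0,0,0]],[[0,0,0],[0,0,0]]]'|sed -n '2p;4p'
python3 -m inch '[[[0,0,1],[0,0,0]],[[0,0,0],[0,0,0]]]'|sed -n '2p;4p'
```

```text
eef_pos: [0.4409, -0.1513, 0.1614]
contact_force: [0.5, 0.2, -1.9]
eef_pos: [0.4408, -0.1513, 0.1554]
contact_force: [-0.2, 0.2, -2.0]
eef_pos: [0.4409, -0.1513, 0.1495]
contact_force: [0.3, -0.2, -2.6]
eef_pos: [0.4409, -0.1513, 0.1435]
contact_force: [-1.0, 1.4, -3.0]
eef_pos: [0.441, -0.1513, 0.1418]
contact_force: [0.1, -0.3, -1.6]
eef_pos: [0.4411, -0.1514, 0.1411]
contact_force: [-0.0, 0.6, -2.5]
```

```bash
for i in 1 2 ; do python3 -m inch '[[[0,0,2],[0,0,0]],[[0,0,0],[0,0,0]]]'|sed -n '2p;4p';done
python3 -m inch '[[[0,0,1],[0,0,0]],[[0,0,0],[0,0,0]]]'|sed -n '2p;4p'
python3 -m inch '[[[0,0,1],[0,0,0]],[[0,0,0],[0,0,0]]]'|sed -n '2p;4p'
```

```text
eef_pos: [0.441, -0.1513, 0.1389]
contact_force: [0.2, -0.2, -2.6]
eef_pos: [0.441, -0.1513, 0.1368]
contact_force: [0.5, 0.5, -2.8]
eef_pos: [0.441, -0.1514, 0.136]
contact_force: [-0.3, -0.2, -1.4]
eef_pos: [0.441, -0.1514, 0.135]
contact_force: [0.6, -0.0, -2.7]
```

```bash
for i in 1 2 3 4; do python3 -m inch '[[[0,0,1],[0,0,0]],[[0,0,0],[0,0,0]]]'|sed -n '2p;4p';done
```

```text
eef_pos: [0.441, -0.1513, 0.134]
contact_force: [0.7, 1.0, -2.7]
eef_pos: [0.441, -0.1514, 0.133]
contact_force: [0.4, 0.3, -3.4]
eef_pos: [0.4412, -0.1514, 0.1324]
contact_force: [-0.2, 2.0, 4.0]
eef_pos: [0.4416, -0.1515, 0.1324]
contact_force: [-2.7, 3.6, 16.6]
```

```bash
python3 -m inch '[[[0,0,-1],[0,0,0]],[[0,0,0],[0,0,0]],[[0,0,0],[0,0,0]],[[0,0,0],[0,0,0]],[[0,0,0],[0,0,0]]]' 0.36|sed -n '2p;4,5p'
python3 -m inch '[[[0,0,-10],[0,0,0]],[[0,0,-30],[0,0,0]],[[0,0,-30],[0,0,0]],[[0,0,-30],[0,0,0]],[[0,0,-20],[0,0,0]]]'|sed -n '2p;4p'
python3 -m inch '[[[0,0,0],[0,0,0]]]' >/dev/null
python3 -c "
from h import *
to([.638,.0420,.25],.131)"
```

```text
eef_pos: [0.441, -0.1514, 0.132]
contact_force: [0.2, 0.1, 0.9]
grip_width: 0.0308
eef_pos: [0.4413, -0.1515, 0.2558]
contact_force: [1.1, 0.3, 1.3]
t 33.7 p [ 442.1 -151.9  257.1] F [0.9 0.3 1. ] w 30.6 q [-0.5  -0.08  1.66  0.    1.56 -0.63]
 toolx [-0.13   0.992 -0.004] y [0.992 0.13  0.005] z [ 0.006 -0.003 -1.   ]
 shift [166.9 219.4   7.7]
 turn rz(tool) -0.001
```

```bash
python3 -m inch '[[[20.8,27.4,0],[0,0,0]],[[20.8,27.4,0],[0,0,0]],[[20.8,27.4,0],[0,0,0]],[[20.8,27.4,0],[0,0,0]],[[20.8,27.4,0],[0,0,0]]]' >/dev/null
python3 -m inch '[[[20.8,27.4,0],[0,0,0]],[[20.8,27.4,0],[0,0,0]],[[20.8,27.4,0],[0,0,0]],[[0,0,0],[0,0,0]],[[0,0,0],[0,0,0]]]' >/dev/null
python3 -c "
from h import *
to([.638,.0420,.188],.131)
g=cam('scene');a=g['image'][150:260,250:420]
print(np.round(proj(g,[.638,.042,.192]),1))
cv2.imwrite('pics/c11.png',cv2.resize(a[:,:,::-1],None,fx=4,fy=4))"
```

```text
t 34.6 p [637.3  43.2 251.2] F [-0.7 -1.1 -0.5] w 30.7 q [-0.05  0.28  1.27  0.    1.59 -0.18]
 toolx [-0.132  0.991  0.   ] y [ 0.991  0.132 -0.002] z [-0.002  0.    -1.   ]
 shift [-1.3  0.6 63.2]
 turn rz(tool) 0.001
[328.1 225.3]
```

View pics/c11.png

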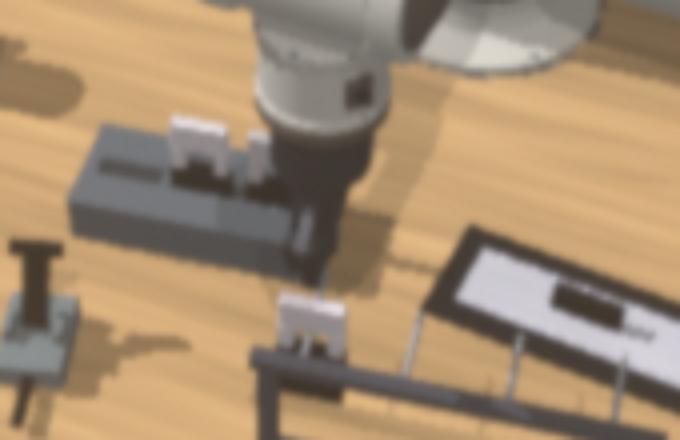

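Packs A and B stand in their pockets at equal height, and the gripper is over pack C, whose top centre is at (313,300). Descending.

```bash
python3 -m inch '[[[0,0,20],[0,0,0]],[[0,0,20],[0,0,0]],[[0,0,15],[0,0,0]],[[0,0,0],[0,0,0]],[[0,0,0],[0,0,0]]]'|sed -n '2p;4p'
python3 -m inch '[[[0,0,5],[0,0,0]],[[0,0,3],[0,0,0]],[[0,0,0],[0,0,0]]]'|sed -n '2p;4p'
python3 -m inch '[[[0,0,0],[0,0,0]],[[0,0,0],[0,0,0]],[[0,0,0],[0,0,0]],[[0,0,0],[0,0,0]]]' 0 60|sed -n '2p;4,6p'
python3 -m inch '[[[0,0,-5],[0,0,0]],[[0,0,-5],[0,0,0]],[[0,0,-4],[0,0,0]],[[0,0,0],[0,0,0]],[[0,0,0],[0,0,0]]]'|sed -n '2p;4,6p'
python3 -m inch '[[[0,-10,0],[0,0,0]],[[0,-15,0],[0,0,0]],[[0,-15,0],[0,0,0]]]'|sed -n '2p;4p'
python3 -m inch '[[[0,-15,0],[0,0,0]],[[0,-15,0],[0,0,0]],[[0,-15,0],[0,0,0]],[[0,0,-30],[0,0,0]],[[0,0,-30],[0,0,0]]]'|sed -n '2p;4p'
python3 -m inch '[[[0,0,-25],[0,0,0]],[[0,0,0],[0,0,0]],[[0,0,0],[0,0,0]]]'|sed -n '2p;4,6p'
python3 -c "
from h import *
to([.451,-.227,.25],.131)"
```

```text
eef_pos: [0.6362, 0.0412, 0.1975]
contact_force: [0.5, 0.0, 0.8]
eef_pos: [0.6368, 0.0418, 0.1893]
contact_force: [-0.2, -0.8, 0.2]
eef_pos: [0.6371, 0.042, 0.1897]
contact_force: [0.4, -0.3, 4.5]
grip_width: 0.0108
gripper_force: 60.5
eef_pos: [0.6369, 0.042, 0.2034]
contact_force: [-0.8, 0.8, -1.7]
grip_width: 0.0104
gripper_force: 59.8
eef_pos: [0.5966, 0.0368, 0.2025]
contact_force: [-0.6, -0.9, -1.3]
eef_pos: [0.5511, 0.031, 0.2626]
contact_force: [0.2, -1.1, -1.4]
eef_pos: [0.5528, 0.031, 0.289]
contact_force: [-0.4, -0.3, -2.4]
grip_width: 0.0104
gripper_force: 59.8
t 37.0 p [552.8  31.  289. ] F [-0.4 -0.3 -2.4] w 10.4 q [-0.08  0.09  1.41  0.    1.63 -0.21]
 toolx [-0.13   0.992 -0.   ] y [0.992 0.13  0.002] z [ 0.002 -0.    -1.   ]
 shift [-242.6 -134.5   38.8]
 turn rz(tool) -0.001
```

```bash
python3 -m inch '[[[-27,-15,-2],[0,0,0]],[[-27,-15,0],[0,0,0]],[[-27,-15,0],[0,0,0]],[[-27,-15,0],[0,0,0]],[[-27,-15,0],[0,0,0]]]' >/dev/null
python3 -m inch '[[[-27,-15,0],[0,0,0]],[[-27,-15,0],[0,0,0]],[[-27,-15,0],[0,0,0]],[[-27,-15,0],[0,0,0]],[[0,0,0],[0,0,0]]]' >/dev/null
python3 -m inch '[[[0,0,15],[0,0,0]],[[0,0,20],[0,0,0]],[[0,0,20],[0,0,0]],[[0,0,20],[0,0,0]],[[0,0,0],[0,0,0]]]' >/dev/null
python3 -m inch '[[[0,0,0],[0,0,0]],[[0,0,0],[0,0,0]]]' >/dev/null
python3 -c "
import held
from h import *
to([.451,-.225,.19],.131)"
```

```text
exp eye [[271.6, 169.75], [285.86, 172.4]]
exp block [[272.05, 178.5], [287.0, 181.33]]
row 170 from 265 [116, 115, 115, 116, 119, 129, 146, 142, 129, 124, 123, 130, 136, 136, 135, 137, 140, 142, 144, 138, 135, 137, 145, 149, 148, 147, 147, 146, 146]
row 171 from 265 [117, 116, 116, 115, 115, 122, 138, 138, 128, 124, 120, 120, 124, 128, 130, 135, 138, 140, 141, 137, 133, 133, 144, 149, 149, 149, 150, 150, 149]
row 172 from 265 [116, 117, 117, 116, 116, 121, 134, 135, 126, 120, 109, 93, 93, 101, 105, 115, 120, 127, 137, 138, 135, 131, 140, 145, 147, 148, 149, 149, 150]
row 179 from 266 [154, 159, 160, 160, 160, 150, 109, 68, 54, 53, 52, 52, 53, 52, 53, 53, 52, 51, 52, 52, 52, 72, 113, 137, 143, 150, 158, 168, 180]
row 180 from 266 [163, 163, 161, 160, 160, 150, 112, 70, 53, 52, 52, 52, 52, 51, 51, 52, 52, 51, 51, 52, 52, 69, 109, 141, 153, 160, 164, 163, 167]
row 181 from 266 [173, 170, 168, 165, 163, 154, 120, 75, 53, 52, 52, 52, 52, 52, 53, 52, 53, 52, 51, 53, 53, 65, 107, 148, 160, 164, 163, 155, 155]
t 38.4 p [ 450.5 -227.6  216.1] F [ 0.3 -0.8 -1.5] w 10.4 q [-0.62  0.01  1.64  0.    1.48 -0.75]
 toolx [-0.13   0.992 -0.001] y [0.992 0.13  0.001] z [ 0.001 -0.001 -1.   ]
 shift [ 2.5  0.8 26.1]
 turn rz(tool) -0.001
```

```bash
python3 -m inch '[[[0.7,0.4,15],[0,0,0]],[[0,0,15],[0,0,0]],[[0,0,6],[0,0,0]],[[0,0,0],[0,0,0]],[[0,0,0],[0,0,0]]]'|sed -n '2p;4p'
for i in 1 2 3; do python3 -m inch '[[[0,0,1],[0,0,0]],[[0,0,1],[0,0,0]],[[0,0,0],[0,0,0]]]'|sed -n '2p;4p';done
```

```text
eef_pos: [0.4508, -0.2268, 0.1799]
contact_force: [-0.3, -0.4, -1.4]
eef_pos: [0.451, -0.2269, 0.1784]
contact_force: [-0.7, 3.5, 9.7]
eef_pos: [0.4515, -0.2269, 0.178]
contact_force: [-3.7, 7.6, 26.9]
eef_pos: [0.4521, -0.2269, 0.1775]
contact_force: [-4.9, 12.0, 44.9]
```

```bash
python3 -c "
from h import *
s=st()[0];print(np.round(s['moment'],2))"
python3 -m inch '[[[0,0,-5],[0,0,0]],[[0,0,-3],[0,0,0]],[[0,0,0],[0,0,0]],[[0,0,0],[0,0,0]]]'|sed -n '2p;4p'
python3 -c "
from h import *
s=st()[0];print(np.round(s['moment'],2))
g=cam('scene');a=g['image'][150:230,250:330]
cv2.imwrite('pics/c12.png',cv2.resize(a[:,:,::-1],None,fx=7,fy=7,interpolation=cv2.INTER_CUBIC))"
```

```text
[ 2.03  1.21 -0.15]
eef_pos: [0.4505, -0.2268, 0.1811]
contact_force: [-0.5, 0.4, -1.5]
[ 0.02 -0.06 -0.08]
```

View pics/c12.png

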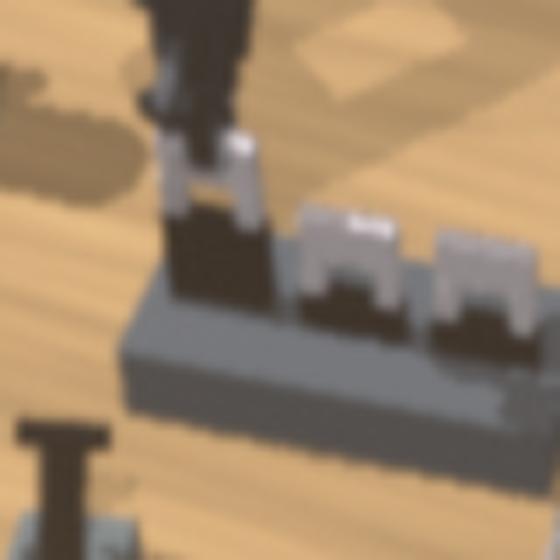

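```bash
python3 -m inch '[[[1.5,0,2],[0,0,0]],[[0,0,1],[0,0,0]],[[0,0,0],[0,0,0]],[[0,0,0],[0,0,0]]]'|sed -n '2p;4p'
for i in 1 2 3; do python3 -m inch '[[[0,0,1],[0,0,0]],[[0,0,0.5],[0,0,0]],[[0,0,0],[0,0,0]]]'|sed -n '2p;4p';done
```

```text
eef_pos: [0.4502, -0.2251, 0.1778]
contact_force: [-0.6, 0.1, -1.5]
eef_pos: [0.4503, -0.2252, 0.1765]
contact_force: [-0.1, 0.1, -3.0]
eef_pos: [0.4503, -0.2252, 0.175]
contact_force: [0.3, 0.6, -2.0]
eef_pos: [0.4503, -0.2252, 0.1735]
contact_force: [0.3, 0.2, -1.2]
```

Pack C has cleared the rim, so I'll keep lowering. C was gripped at hang height .1897, so home should be near .136.

```bash
for i in 1 2 3 4 5; do python3 -m inch '[[[0,0,3],[0,0,0]],[[0,0,3],[0,0,0]],[[0,0,0],[0,0,0]]]'|sed -n '2p;4p';done
for i in 1 2 3; do python3 -m inch '[[[0,0,1.5],[0,0,0]],[[0,0,0],[0,0,0]]]'|sed -n '2p;4p';done
```

```text
eef_pos: [0.4501, -0.2251, 0.1669]
contact_force: [-0.0, -0.2, -1.7]
eef_pos: [0.4501, -0.2251, 0.1609]
contact_force: [-0.1, 0.9, -2.1]
eef_pos: [0.4501, -0.2251, 0.155]
contact_force: [0.0, 0.8, -2.1]
eef_pos: [0.4501, -0.2251, 0.1489]
contact_force: [-0.2, -0.3, -2.1]
eef_pos: [0.4501, -0.2251, 0.143]
contact_force: [-0.7, 0.3, -2.0]
eef_pos: [0.4503, -0.2252, 0.1419]
contact_force: [0.3, 0.8, -1.2]
eef_pos: [0.4503, -0.2252, 0.1405]
contact_force: [-0.1, 1.0, -2.0]
eef_pos: [0.4503, -0.2252, 0.1389]
contact_force: [-0.4, 0.1, -1.5]
```

```bash
for i in 1 2 3 4; do python3 -m inch '[[[0,0,1],[0,0,0]],[[0,0,0],[0,0,0]]]'|sed -n '2p;4p';done
```

```text
eef_pos: [0.4503, -0.2252, 0.138]
contact_force: [-0.0, -0.1, -2.3]
eef_pos: [0.4503, -0.2252, 0.137]
contact_force: [-0.8, 0.0, -2.6]
eef_pos: [0.4506, -0.2253, 0.1369]
contact_force: [-0.9, 2.4, 8.8]
eef_pos: [0.451, -0.2254, 0.1368]
contact_force: [-2.8, 5.3, 19.9]
```

```bash
python3 -m inch '[[[0,0,-1],[0,0,0]],[[0,0,0],[0,0,0]],[[0,0,0],[0,0,0]],[[0,0,0],[0,0,0]],[[0,0,0],[0,0,0]]]' 0.36|sed -n '2p;4,5p'
python3 -m inch '[[[0,0,-10],[0,0,0]],[[0,0,-20],[0,0,0]],[[0,0,-30],[0,0,0]],[[0,0,0],[0,0,0]],[[0,0,0],[0,0,0]]]' 0.5|sed -n '2p;4p'
python3 - <<'E'
from h import *
t=cam("top");im=t["image"].astype(int)
k=np.zeros((400,640),np.uint8);k[200:262,180:290]=(im.min(2)>130)[200:262,180:290]
c=max(cv2.findContours(k,0,2)[0],key=cv2.contourArea);W=np.array([plane(t,*p,.010) for p in cv2.boxPoints(cv2.minAreaRect(c))])*1000;print("cover",np.round(W).tolist(),W.mean(0))
to([.604,-.239,.17],.274)
E
```

```text
eef_pos: [0.4503, -0.2252, 0.136]
contact_force: [-1.1, 0.2, 0.4]
grip_width: 0.0309
eef_pos: [0.4509, -0.2256, 0.1981]
contact_force: [0.2, 0.1, -1.0]
cover [[464.0, 313.0, 10.0], [464.0, 274.0, 10.0], [457.0, 273.0, 10.0], [457.0, 313.0, 10.0]] [460.64068884 293.29028701  10.        ]
t 44.4 p [ 450.5 -225.3  196.8] F [-0.2 -0.8 -0.9] w 42.6 q [-0.62  0.02  1.67  0.    1.44 -0.75]
 toolx [-0.13   0.992 -0.001] y [0.992 0.13  0.001] z [ 0.001 -0.001 -1.   ]
 shift [-33.5 150.4  26.9]
 turn rz(tool) -0.144
```

```bash
python3 -m inch '[[[0,0,-5],[0,0,-0.072]],[[0,0,-5],[0,0,-0.072]],[[-11,29,0],[0,0,0]],[[-11,29,0],[0,0,0]],[[-11,29,0],[0,0,0]]]' >/dev/null
python3 -m inch '[[[-11,29,0],[0,0,0]],[[-11,28,0],[0,0,0]],[[0,0,15],[0,0,0]],[[0,0,0],[0,0,0]],[[0,0,0],[0,0,0]]]' |sed -n '2p;4,5p'
python3 - <<'E'
from h import *
for n,(x0,y0,x1,y1),th in(("top",(180,200,290,262),90),("scene",(350,195,450,260),90)):
    t=cam(n);im=t["image"].astype(int)
    m=((im.min(2)>th)&(im.max(2)-im.min(2)<28));k=np.zeros((400,640),np.uint8);k[y0:y1,x0:x1]=m[y0:y1,x0:x1]
    c=max(cv2.findContours(cv2.morphologyEx(k,3,np.ones((5,5))),0,2)[0],key=cv2.contourArea);W=np.array([plane(t,*p,.010) for p in cv2.boxPoints(cv2.minAreaRect(c))])*1000;print(n,cv2.contourArea(c),np.round(W[:,:2]).tolist(),np.round(W.mean(0)))
# isolator bar in scene
b=proj(t,[.604,-.239,.098]);print("bar px",np.round(b),im[int(b[1])-1:int(b[1])+2,int(b[0])-6:int(b[0])+7].mean((0,2)).round().tolist())
to([.604,-.239,.108],.274)
E
```

```text
eef_pos: [0.603, -0.2388, 0.1895]
contact_force: [0.5, -0.8, 0.3]
grip_width: 0.0429
top 1463.5 [[400.0, 362.0], [471.0, 357.0], [447.0, 118.0], [377.0, 124.0]] [424. 240.  10.]
scene 1130.0 [[565.0, 97.0], [369.0, 91.0], [397.0, 363.0], [581.0, 349.0]] [478. 225.  10.]
bar px [260. 212.] [72.0, 69.0, 69.0, 68.0, 70.0, 70.0, 70.0, 69.0, 71.0, 74.0, 77.0, 79.0, 95.0]
t 45.3 p [ 603.2 -239.2  191.5] F [-0.   0.8  0.6] w 42.7 q [-0.5   0.33  1.33  0.    1.49 -0.77]
 toolx [-0.27   0.963  0.   ] y [ 0.963  0.27  -0.   ] z [-0.  0. -1.]
 shift [-0.1  0.8 83.5]
 turn rz(tool) -0.0
```

Cover is still centred on the mat, at (424,240) against (422,243). Now I'll switch the isolator on.

```bash
python3 -m inch '[[[0,0,25],[0,0,0]],[[0,0,25],[0,0,0]],[[0,0,20],[0,0,0]],[[0,0,13],[0,0,0]],[[0,0,0],[0,0,0]]]'|sed -n '2p;4p'
python3 -m inch '[[[0,15,0],[0,0,0]],[[0,15,0],[0,0,0]],[[0,15,0],[0,0,0]],[[0,15,0],[0,0,0]],[[0,15,0],[0,0,0]]]'|sed -n '2p;4p'
python3 -m inch '[[[0,8,0],[0,0,0]],[[0,5,0],[0,0,0]],[[0,3,0],[0,0,0]],[[0,0,0],[0,0,0]],[[0,0,0],[0,0,0]]]'|sed -n '2p;4p'
for i in 1 2 3; do python3 -m inch '[[[0,2,0],[0,0,0]],[[0,0,0],[0,0,0]]]'|sed -n '2p;4p';done
```

```text
eef_pos: [0.6026, -0.2388, 0.1062]
contact_force: [0.1, -0.7, 0.0]
eef_pos: [0.6767, -0.2191, 0.1103]
contact_force: [-4.3, -1.6, -1.8]
eef_pos: [0.6913, -0.2147, 0.1086]
contact_force: [0.2, -0.3, 0.3]
eef_pos: [0.6932, -0.2142, 0.1083]
contact_force: [-1.2, -1.1, 1.4]
eef_pos: [0.6953, -0.2135, 0.1082]
contact_force: [-1.2, -0.4, 0.2]
eef_pos: [0.6974, -0.2129, 0.1081]
contact_force: [-1.1, 0.1, 0.4]
```

```bash
for i in 1 2 3; do python3 -m inch '[[[0,1.5,0],[0,0,0]],[[0,0,0],[0,0,0]]]'|sed -n '2p;4p';done
```

```text
eef_pos: [0.6984, -0.2126, 0.1079]
contact_force: [-3.6, -2.2, 1.9]
eef_pos: [0.699, -0.2125, 0.1078]
contact_force: [-12.9, -2.8, 3.7]
eef_pos: [0.6994, -0.2124, 0.1077]
contact_force: [-23.2, -4.4, 5.2]
```

```bash
python3 -m inch '[[[0,-7,0],[0,0,0]],[[0,-7,0],[0,0,0]],[[0,0,-35],[0,0,0]],[[0,0,-35],[0,0,0]],[[0,0,-35],[0,0,0]]]'|sed -n '2p;4p'
python3 -m inch '[[[-30,0,-20],[0,0,0]],[[-30,0,0],[0,0,0]],[[-30,-20,0],[0,0,0]],[[-30,-20,0],[0,0,0]],[[-30,-20,0],[0,0,0]]]' >/dev/null
python3 -m inch '[[[-25,-30,0],[0,0,0]],[[-25,-30,0],[0,0,0]],[[-25,-30,0],[0,0,0]],[[0,0,0],[0,0,0]],[[0,0,0],[0,0,0]]]'|sed -n '2p;4p'
python3 - <<'E'
from h import *
t=cam("top");s=cam("scene")
im=t["image"].astype(int);m=((im.min(2)>90)&(im.max(2)-im.min(2)<28))
k=np.zeros((400,640),np.uint8);k[200:262,180:290]=m[200:262,180:290]
c=max(cv2.findContours(cv2.morphologyEx(k,3,np.ones((5,5))),0,2)[0],key=cv2.contourArea);W=np.array([plane(t,*p,.010) for p in cv2.boxPoints(cv2.minAreaRect(c))])*1000;print("cover",np.round(W[:,:2]).tolist(),np.round(W.mean(0)))
k=np.zeros((400,640),np.uint8);k[205:245,315:395]=(im.min(2)>125)[205:245,315:395]
for c in cv2.findContours(k,0,2)[0]:
    if cv2.contourArea(c)>15: r=cv2.minAreaRect(c);print("pack top",np.round(plane(t,*r[0],.139)*1000),np.round(r[1],1))
j=s["image"].mean(2)
for n,P in(("on",[.687,-.2155,.098]),("off",[.604,-.239,.098])):
    u,v=np.round(proj(s,P)).astype(int);print(n,(u,v),j[v-4:v+5,u].round().tolist())
d=np.array([-.1305,.9914,0]);e=np.array([.9914,.1305,0])
for h in([.431,-.0735,.139],[.441,-.149,.139],[.4505,-.2235,.139]):
    u,v=proj(s,np.array(h)-e*.006);u=int(round(u));print("exp top row",round(v,1),"col",u,j[int(v)-4:int(v)+5,u-3].round().tolist(),"rows from",int(v)-4)
E
```

```text
eef_pos: [0.6877, -0.2153, 0.2144]
contact_force: [1.0, -1.2, 0.6]
eef_pos: [0.6031, -0.4747, 0.2331]
contact_force: [0.8, 0.3, -0.6]
cover [[343.0, 363.0], [471.0, 359.0], [452.0, 58.0], [325.0, 65.0]] [398. 212.  10.]
pack top [ 441. -151.  139.] [ 3.6 17.5]
pack top [ 453. -226.  139.] [ 3.6 18.2]
pack top [433. -73. 139.] [36. 35.]
on (np.int64(254), np.int64(230)) [138.0, 121.0, 91.0, 67.0, 61.0, 61.0, 68.0, 82.0, 89.0]
off (np.int64(260), np.int64(212)) [163.0, 160.0, 158.0, 159.0, 161.0, 164.0, 164.0, 162.0, 166.0]
exp top row 183.4 col 320 [178.0, 177.0, 175.0, 180.0, 203.0, 224.0, 213.0, 164.0, 142.0] rows from 179
exp top row 179.7 col 300 [172.0, 167.0, 166.0, 174.0, 196.0, 222.0, 212.0, 167.0, 144.0] rows from 175
exp top row 176.2 col 281 [167.0, 166.0, 167.0, 176.0, 203.0, 224.0, 213.0, 163.0, 142.0] rows from 172
```

```bash
python3 -m inch '[[[0,0,-20],[0,0,0]],[[-30,0,0],[0,0,0]],[[-30,0,0],[0,0,0]]]' >/dev/null
python3 - <<'E'
from h import *
for n,(x0,y0,x1,y1) in(("top",(180,200,290,262)),("scene",(350,195,450,260))):
    t=cam(n);im=t["image"].astype(int);m=((im.min(2)>120)&(im[:,:,0]-im[:,:,2]<12))
    k=np.zeros((400,640),np.uint8);k[y0:y1,x0:x1]=m[y0:y1,x0:x1]
    for c in cv2.findContours(k,0,2)[0]:
        if cv2.contourArea(c)<150: continue
        W=np.array([plane(t,*p,.010) for p in cv2.boxPoints(cv2.minAreaRect(c))])*1000
        h=np.array([plane(t,*p,.010) for p in cv2.approxPolyDP(c,4,True)[:,0]])*1000
        print(n,cv2.contourArea(c),np.round(W[:,:2]).tolist(),np.round(W.mean(0)),np.round(h[:,:2]).tolist())
to(None)
E
```

```text
top 197.5 [[408.0, 362.0], [470.0, 358.0], [464.0, 293.0], [402.0, 297.0]] [436. 327.  10.] [[408.0, 360.0], [464.0, 293.0], [467.0, 356.0]]
scene 671.5 [[495.0, 122.0], [377.0, 119.0], [400.0, 362.0], [512.0, 354.0]] [446. 240.  10.] [[381.0, 122.0], [446.0, 122.0], [460.0, 276.0], [507.0, 292.0], [465.0, 289.0], [462.0, 356.0], [399.0, 354.0], [395.0, 287.0], [436.0, 274.0], [425.0, 200.0], [388.0, 198.0]]
t 49.2 p [ 621.9 -532.5  250.6] F [-1.   0.2 -1.6] w 42.6 q [-0.8   0.71  0.64 -0.    1.79 -1.08]
 toolx [-0.27   0.963  0.001] y [ 0.963  0.27  -0.001] z [-0.001  0.001 -1.   ]
```

```bash
python3 -c "
from bench import hand_in
print(hand_in())"
```

```text
the job is handed in; nothing more can be done
None
```

The job is handed in with all steps done in the order asked (about 49 s of the 210 s): the isolator is back on, the cover is on the mat within about 4 mm of centre, and all three packs are fully home; I viewed 15 pictures against the limit of 14.

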